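# Put away the specimen-mounting cups

## Task

Put the mounting kit away on its caddy: nest all the large cups upright into one another in the large seat and all the small cups in the small seat, each fully home and not askew, then close the top cup of each stack with the dust cap of its size. Slide the scraper flat, blade first, all the way into the slot of the caddy so that it lies there with its handle on the plate, and leave the weight, the block of test bars and the micrometer where they are.

Things in the scene. Friction and masses are not known exactly. Their poses are not given: they have to be found in the camera images.
- large_0_mid (a point): a large mounting cup: white plastic, round, flared, open-topped, upright. Underside 42 mm across, 70 mm tall, rim 62 mm across; the top 12 mm is a straight lip to hold it by; wall 2.2 mm. The point is on its axis, half-way up (35 mm above its underside); z up the axis. All large cups are alike; one may be absent. Nested, a cup's underside rests 28 mm above that of the cup below
- large_1_mid (a point): a large mounting cup: white plastic, round, flared, open-topped, upright. Underside 42 mm across, 70 mm tall, rim 62 mm across; the top 12 mm is a straight lip to hold it by; wall 2.2 mm. The point is on its axis, half-way up (35 mm above its underside); z up the axis. All large cups are alike; one may be absent. Nested, a cup's underside rests 28 mm above that of the cup below
- large_2_mid (a point): a large mounting cup: white plastic, round, flared, open-topped, upright. Underside 42 mm across, 70 mm tall, rim 62 mm across; the top 12 mm is a straight lip to hold it by; wall 2.2 mm. The point is on its axis, half-way up (35 mm above its underside); z up the axis. All large cups are alike; one may be absent. Nested, a cup's underside rests 28 mm above that of the cup below
- small_0_mid (a point): a small mounting cup: the same white shape, underside 31 mm across, 56 mm tall, rim 47 mm across, the top 12 mm a straight lip; wall 2.2 mm. The point is on its axis, half-way up (28 mm above its underside); z up the axis. One may be absent. Nested, a cup's underside rests 28 mm above that of the cup below, with about 1.8 mm of play round it
- small_1_mid (a point): a small mounting cup: the same white shape, underside 31 mm across, 56 mm tall, rim 47 mm across, the top 12 mm a straight lip; wall 2.2 mm. The point is on its axis, half-way up (28 mm above its underside); z up the axis. One may be absent. Nested, a cup's underside rests 28 mm above that of the cup below, with about 1.8 mm of play round it
- cap_large_mid (a point): the large grey dust cap: from below a flared plug 49 to 54 mm across, 11 mm deep; a flange 62 mm across, 4 mm thick; an upright knob 18 mm across, 25 mm tall (top 40 mm above the plug's underside). In place the plug is inside the cup and the flange rests on its rim. The point is on the axis, 20 mm above the plug's underside, 9 mm above the flange's; z up
- cap_small_mid (a point): the small grey dust cap: from below a flared plug 34 to 39 mm across, 11 mm deep; a flange 47 mm across, 4 mm thick; an upright knob 16 mm across, 25 mm tall (top 40 mm above the plug's underside). In place the plug is inside the cup and the flange rests on its rim. The point is on the axis, 20 mm above the plug's underside, 9 mm above the flange's; z up
- seat_large (a point): the large seat, left on the caddy (a grey metal plate 170 x 330 x 8 mm screwed to the bench): a grey flared ring 61 mm across, 16 mm tall, opening 45 mm at the foot, 50 mm at the top, for the foot of one large cup. The point is the centre of its floor (the plate's top), where the cup's underside rests. Axes as of slot_end
- seat_small (a point): the small seat, 110 mm to the right of the large one: a grey flared ring 50 mm across, 16 mm tall, opening 34 mm at the foot, 39 mm at the top, for the foot of one small cup. The point is the centre of its floor (the plate's top), where the cup's underside rests. Axes as of slot_end
- slot_end (a point): closed end of the scraper slot (right end of the caddy, 95 mm right of the small seat): middle of the end wall at the slot's floor, which is the plate's top. x points into the slot, y left, z up. The slot is level, 56 mm wide, 8 mm high, 50 mm deep, under a roof 22 mm above the bench; its mouth flares, 50 to 62 mm back along -x. The plate before it is bare, for the handle
- scraper_grip (a point): the scraper's wooden handle, its centre (11 mm above its underside): 110 mm long, 24 wide, 22 tall, lying flat. x along the tool toward the blade, z up. The steel blade (50 mm wide, 3 mm thick, 62 mm beyond the handle) lies level with the handle's underside; next to the handle is a bolster 11 mm long, 34 wide, 7 thick. 120 g
- scraper_tip (a point): the middle of the blade's front edge, 1.5 mm above the underside, 117 mm ahead of the handle's centre; x along the tool away from the handle
- weight_500g: a brass check weight, 38 mm across and 62 mm tall, beside the caddy: to be left alone. Origin at its underside
- specimen_block: a black slotted block with standing test bars, 52 x 100 x 90 mm: to be left alone. Origin at its underside
- micrometer: a micrometer, 48 x 148 x 17 mm, lying on the bench: to be left alone. Origin at its underside
Not all that is in view belongs to the job. Leave any pink or red look-alike of the part that bears cap_small_mid alone.

How it is judged:
At the end, for the whole second after the job is handed in: Cups nested on the seat of their size: within 10 mm of its axis, 0.06 rad of upright, 3 mm of seated height (28 mm a cup). Each cap on top of its stack: 12 mm, 0.06 rad, 3 mm. Blade edge within 8 mm of the slot's end and of its middle line, aligned to 0.12 rad. All at rest (horizontal distance between each of large_0_mid, large_1_mid, large_2_mid and seat_large below 0.01 m and angle between each of large_0_mid, large_1_mid, large_2_mid, cap_large_mid, small_0_mid, small_1_mid, cap_small_mid's own z axis and vertical below 0.06 rad and (z of large_0_mid in the frame of seat_large between 0.032 and 0.038 m or z of large_0_mid in the frame of seat_large between 0.06 and 0.066 m or z of large_0_mid in the frame of seat_large between 0.088 and 0.094 m) and linear speed of each of large_0, large_1, large_2, cap_large, small_0, small_1, cap_small, scraper below 0.02 m/s and z of cap_large_mid in the frame of large_0_mid above 0.03 m and (z of large_1_mid in the frame of seat_large between 0.032 and 0.038 m or z of large_1_mid in the frame of seat_large between 0.06 and 0.066 m or z of large_1_mid in the frame of seat_large between 0.088 and 0.094 m) and z of cap_large_mid in the frame of large_1_mid above 0.03 m and (z of large_2_mid in the frame of seat_large between 0.032 and 0.038 m or z of large_2_mid in the frame of seat_large between 0.06 and 0.066 m or z of large_2_mid in the frame of seat_large between 0.088 and 0.094 m) and z of cap_large_mid in the frame of large_2_mid above 0.03 m and horizontal distance between cap_large_mid and seat_large below 0.012 m and (z of cap_large_mid in the frame of seat_large between 0.076 and 0.082 m or z of cap_large_mid in the frame of seat_large between 0.104 and 0.11 m or z of cap_large_mid in the frame of seat_large between 0.132 and 0.138 m) and horizontal distance between each of small_0_mid, small_1_mid and seat_small below 0.01 m and (z of small_0_mid in the frame of seat_small between 0.025 and 0.031 m or z of small_0_mid in the frame of seat_small between 0.053 and 0.059 m) and z of cap_small_mid in the frame of small_0_mid above 0.03 m and (z of small_1_mid in the frame of seat_small between 0.025 and 0.031 m or z of small_1_mid in the frame of seat_small between 0.053 and 0.059 m) and z of cap_small_mid in the frame of small_1_mid above 0.03 m and horizontal distance between cap_small_mid and seat_small below 0.012 m and (z of cap_small_mid in the frame of seat_small between 0.062 and 0.068 m or z of cap_small_mid in the frame of seat_small between 0.09 and 0.096 m) and x of scraper_tip in the frame of slot_end between -0.008 and 0.004 m and y of scraper_tip in the frame of slot_end between -0.008 and 0.008 m and z of scraper_tip in the frame of slot_end between -0.002 and 0.009 m and angle between the x axis of scraper_tip and the x axis of slot_end, either way round below 0.12 rad); the robot touches nothing.
It fails at once if the check weight was shifted by more than 2 cm (distance of weight_500g from where it was at the start of the episode above 0.02 m).
It fails at once if the block of test bars was shifted by more than 2 cm (distance of specimen_block from where it was at the start of the episode above 0.02 m).
It fails at once if the micrometer was shifted by more than 2 cm (distance of micrometer from where it was at the start of the episode above 0.02 m).
Of large_0, large_1, large_2 only 2 to 3 are there at a start; the rules pass over those that are not, and their reading is None.
Of small_0, small_1 only 1 to 2 are there at a start; the rules pass over those that are not, and their reading is None.
At some moment in a run one of large_0, large_1, large_2, small_0, small_1, scraper may be knocked a few centimetres aside while the robot is not near it.
It also fails if it takes over 210 s, if anything falls off the work surface, if the arm or the gripper's body presses on something with over 40 N, if the wrist force passes 120 N, or if a joint passes its speed limit or range.

## Robot

A 6-joint arm with a two-finger parallel gripper is mounted at the origin on the work surface; the furniture and walls round the work are solid. World frame = base frame: x ahead of the robot, y to its left, z up, the work surface at z = 0. Lengths are in m, angles in rad, forces in N, time in s.
With the tool pointing down it reaches from about 0.3 to 0.75 m from the base axis. Payload 8.5 kg.
Tool frame: the origin (TCP) lies midway between the tips of the shut fingers; the grasp point (between the pads) lies ctrl.grasp_offset behind it (ctrl.grasp_offset is the distance from the TCP to the grasp point, in m); z points along the fingers, y is the direction in which the jaws open and shut (so a half turn about z gives the same grasp; the last joint's range is limited). The gripper opens to 88 mm and grips with 3 to 60 N. Pads are 18 mm wide; open, the fingers measure 123 mm over their backs; the gripper's body (75 mm by 187 mm) begins 45 mm behind the grasp point.
Start: joints at [0.966, 0.381, 1.297, -0, 1.464, -0.215], TCP at [0.209, 0.509, 0.239] pointing down, gripper open.
Joint ranges: [-3.11, 3.11], [-0.89, 2.33], [0.22, 2.48], [-1.42, 4.56], [0.17, 2.85], [-2.88, 2.88]. Speed limits (rad/s): [2.39, 2.39, 3.14, 3.14, 3.14, 3.14].

## Interface

Orientations are given as a unit quaternion [x, y, z, w].
In Python, from bench import readout, eyes, ctrl gives the robot as it stands. The module is installed in compiled form; this text tells all that it offers.
- The arm moves only by the tool play_rows, never from a script. Its argument "steps" is a list of rows, each a list of 7 numbers: the opening, from 0 (shut) to 1 (fully open), then the shift along the tool's x, y, z each as a share of 0.4 m, from -1 to 1, then the turn, a rotation vector about the tool's x, y, z each as a share of 45 degrees, from -1 to 1. In form: [[fingers, dx, dy, dz, rx, ry, rz], ...]. A call has 1 to 10 rows; each row is the pose to reach, as a shift and turn from the pose commanded when the call began, along the tool's axes at that moment; what a row does not reach only later rows make up. A row lasts 1/8 s, in which the tool goes at most 62.5 mm and 10.7 degrees, less where a joint would pass 70% of its speed; a pose out of reach is approached as far as the arm can. A call with a number of a shift or a turn outside -1 to 1 is refused whole. A call with a gripper value outside its range is refused whole. The fingers move at their own pace and stop on an object; "squeeze" is the grip in N (left out, the last holds). Time passes only in rows, so rows that repeat a pose let the fingers close. It gives the time, the measured TCP pose, the force and the opening at its end, in the units of the state.
- readout.read_state(): the state, without advancing time (a new reading comes with each control period).
- eyes.get_image(name): name is "scene" or "top"; returns (picture, depth): 420x560x3 uint8, red, green, blue; 420x560 float32, m along the optical axis (not along the pixel's ray), 0 where there is no reading.
- eyes.camera_info(name): a dict with "vertical_fov" (degrees; the focal length in pixels is half the picture's height over the tangent of half this angle, whatever the lens; pixels are square), "cx", "cy" (the principal point, pixels), "k1" (the pictures are not rectified: a ray, as slopes to the right and down, at radius r is drawn at 1 + k1 r^2 times it, then the intrinsics apply), "R" (3x3) and "t" (3): a world point X has camera coordinates R X + t. Camera axes: x right, y down, z forward; pixel columns grow to the right and rows downward; lengths in m; the calibration is good to about 2 mm. A picture is of the moment at which its call begins. camera_info takes no time and is no camera call.
- ctrl.finish_job(): hands the job in, once; it reports no verdict.
The state is a dict: "clock": time; "joints": joint angles; "qvel": joint speeds; "tau": joint torques, N m; "eef_pos": TCP position; "ee_rot": TCP orientation; "contact_force": force on the tool from outside, world axes, zero at the start; "moment": the same for the moment, N m; "gripper_width": finger opening in m.
Only numpy, scipy, OpenCV 4.12 (cv2) and the standard library are available. Lean on these libraries where they do the work, as an engineer would, in place of code of your own. Each camera call takes 0.05 s, during which the arm holds its last target.

## Working session

There is one attempt and no reset: what is moved stays moved. The work goes in short steps, Python scripts to look and compute and a tool call to move; the robot and the scene stay as the last step left them, time stands still between calls to the robot, and variables do not carry over. Pictures are saved under pics/ and viewed, and the job is handed in when it is done.

Besides the shell and the picture viewer there is one more tool, called after "Request:" as name(argument=value, ...) on one line, values as JSON. play_rows: Moves the arm, as the interface text tells. Its arguments: {"type":"object","properties":{"steps":{"type":"array","items":{"type":"array","items":{"type":"number"}}},"squeeze":{"type":"number"}},"required":["steps"]}

```bash
ls; mkdir -p pics
python3 - <<'E'
from bench import readout, eyes, ctrl
import cv2
print(readout.read_state()); print(ctrl.grasp_offset)
for n in ("scene","top"):
    print(n,eyes.camera_info(n))
    im,d=eyes.get_image(n)
    cv2.imwrite(f"pics/{n}0.png",cv2.resize(im[:,:,::-1],(800,600)))
    import numpy as np; np.save(f"pics/{n}0d.npy",d); np.save(f"pics/{n}0.npy",im)
E
```

```text
pics
{'clock': 0.0, 'joints': array([ 9.65733092e-01,  3.81192836e-01,  1.29823361e+00, -1.81187812e-05,
        1.46359830e+00, -2.15302456e-01]), 'qvel': array([-0.00024198, -0.00063757,  0.00021674,  0.0006833 ,  0.00029084,
       -0.0007899 ]), 'tau': array([ 4.65154426e-04, -4.37911892e+01, -2.24554342e+01,  7.13982736e-02,
        3.53489479e-02, -1.28160814e-04]), 'eef_pos': array([0.20883041, 0.50851665, 0.23814862]), 'ee_rot': array([ 1.93648183e-01,  9.81070776e-01, -6.60240981e-04, -2.77283474e-04]), 'contact_force': array([ 0.68379398,  1.00847968, -0.04423164]), 'moment': array([-0.02487592, -0.02937724, -0.07092193]), 'gripper_width': 0.08812346665810733}
0.0187
scene {'vertical_fov': 55.89487451194308, 'cx': 274.10190845415593, 'cy': 211.42190688541677, 'k1': 0.020078452087517323, 'R': array([[-0.60887767, -0.79325293, -0.0042166 ],
       [-0.60889668,  0.47076498, -0.6384553 ],
       [ 0.50844156, -0.3861737 , -0.76964736]]), 't': array([0.26182113, 0.41634395, 1.0463187 ])}
top {'vertical_fov': 49.93567861873878, 'cx': 286.77395079824163, 'cy': 210.61236705812772, 'k1': -0.10224655993321809, 'R': array([[ 0.02035644, -0.99958463,  0.02040034],
       [-0.98008409, -0.02398249, -0.19712944],
       [ 0.19753681, -0.0159812 , -0.9801652 ]]), 't': array([-0.10439923,  0.54032233,  1.17848271])}
```

View pics/scene0.png

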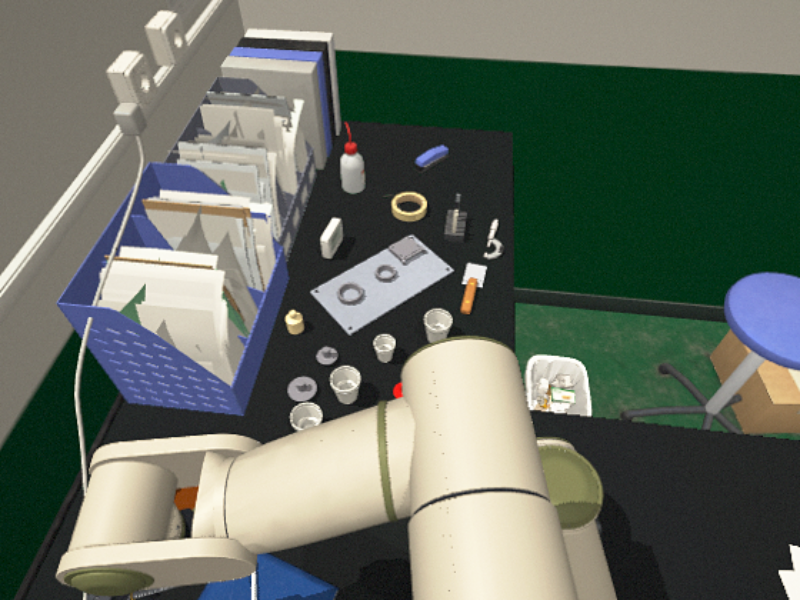

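View pics/top0.png

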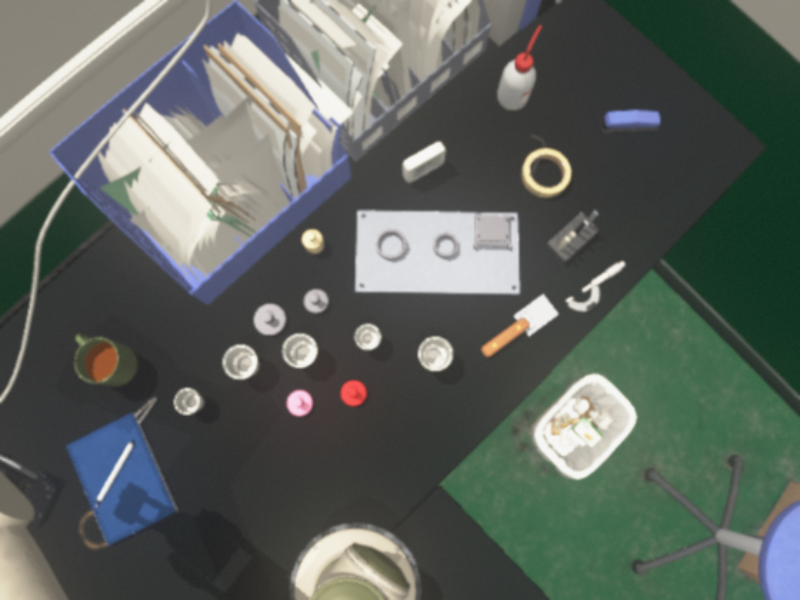

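```bash
cat > h.py <<'E'
from bench import readout, eyes, ctrl
import numpy as np, cv2
from scipy.spatial.transform import Rotation as Rn
GO=0.0187
def K(name):
    c=eyes.camera_info(name); f=210/np.tan(np.radians(c["vertical_fov"])/2)
    return c, np.array([[f,0,c["cx"]],[0,f,c["cy"]],[0,0,1.]]), np.array([c["k1"],0,0,0,0.])
def shot(name,tag=None):
    im,d=eyes.get_image(name)
    if tag: np.savez(f"pics/{tag}_{name}.npz",im=im,d=d)
    return im,d
def slopes(name,uv):
    c,k,ds=K(name)
    return cv2.undistortPoints(np.asarray(uv,float).reshape(-1,1,2),k,ds).reshape(-1,2)
def ray(name,uv):
    c,k,ds=K(name); s=slopes(name,uv); R=np.array(c["R"]);t=np.array(c["t"])
    dirs=np.c_[s,np.ones(len(s))]@R; return -R.T@t, dirs
def onz(name,uv,z):
    o,d=ray(name,uv); return o+d*((z-o[2])/d[:,2])[:,None]
def cloud(name,d):
    h,w=d.shape; u,v=np.meshgrid(np.arange(w),np.arange(h))
    o,dr=ray(name,np.c_[u.ravel(),v.ravel()])
    P=o+dr*d.reshape(-1,1); P[d.ravel()==0]=np.nan
    return P.reshape(h,w,3)
def proj(name,X):
    c,k,ds=K(name); X=np.asarray(X,float).reshape(-1,3)
    return cv2.projectPoints(X,cv2.Rodrigues(np.array(c["R"]))[0],np.array(c["t"]),k,ds)[0].reshape(-1,2)
def pose():
    s=readout.read_state(); return s["eef_pos"],Rn.from_quat(s["ee_rot"]),s
def rows(wps):
    """wps: (x,y,z of grasp point, yaw of tool y axis in world (deg, mod 180) or None). prints shares"""
    p,R,s=pose(); M=R.as_matrix(); y0=np.degrees(np.arctan2(M[1,1],M[0,1]))
    print("t %.1f"%s["clock"],"grasp pt",np.round(p+GO*M[:,2],4)*1-0, "yaw %.1f"%y0,"j",np.round(s["joints"],2),"w %.4f"%s["gripper_width"],"F",np.round(s["contact_force"],1))
    for (x,y,z,yaw) in wps:
        t=np.array([x,y,z-GO])
        sh=M.T@(t-p)/0.4
        if yaw is None: dy=0.; tgt=Rn.identity()
        dyaw=0 if yaw is None else (yaw-y0+90)%180-90
        a=np.radians(y0+dyaw)
        G=np.c_[[np.sin(a),-np.cos(a),0],[np.cos(a),np.sin(a),0],[0,0,-1.]]
        rv=Rn.from_matrix(M.T@G).as_rotvec()/np.radians(45)
        print(np.round(np.r_[sh,rv],3).tolist(),"dist %.0fmm"%(1000*np.linalg.norm(t-p)))
E
python3 - <<'E'
from h import *
n=lambda t:np.load(f"pics/{t}.npy")
im=n("top0");d=n("top0d");P=cloud("top",d)
z=P[:,:,2]
print("bench z",[round(float(np.nanmedian(z[r-4:r+5,c-4:c+5])),4) for r,c in [(290,200),(300,280),(250,380),(100,330)]])
print("plate", np.nanmedian(z[185:195,280:300]), np.nanstd(z[185:195,280:300]))
hsv=cv2.cvtColor(im,cv2.COLOR_RGB2HSV)
# components above bench in work area
m=((z>0.012)&(P[:,:,0]>0.1)&(P[:,:,0]<0.75)&np.isfinite(z)).astype(np.uint8)
nn,l,st,ce=cv2.connectedComponentsWithStats(m)
for i in range(1,nn):
    if st[i,4]>60:
        q=P[l==i]; print(i,"px",ce[i].round(),"bbox",st[i,:4],"n",st[i,4],"xyz med",np.median(q,0).round(3),"zmax %.3f"%np.percentile(q[:,2],98), "hsv",np.median(hsv[l==i],0))
E
```

```text
bench z [-0.0004, -0.0006, 0.0002, -0.0004]
plate 0.007878731688881646 0.0026360668668496557
1 px [ 90. 144.] bbox [  0  60 223 222] n 17768 xyz med [0.676 0.392 0.22 ] zmax 0.430 hsv [ 24.  28. 139.]
4 px [401. 165.] bbox [383 147  36  37] n 623 xyz med [ 0.689 -0.42   0.027] zmax 0.091 hsv [ 20.  12. 110.]
14 px [344. 161.] bbox [331 149  27  26] n 535 xyz med [ 0.7   -0.256  0.022] zmax 0.027 hsv [  5.   7. 190.]
58 px [219. 168.] bbox [212 161  14  16] n 162 xyz med [0.663 0.101 0.04 ] zmax 0.063 hsv [ 24.   67.  236.5]
60 px [273. 170.] bbox [262 160  22  23] n 178 xyz med [ 0.668 -0.052  0.022] zmax 0.029 hsv [150.   5. 180.]
71 px [311. 171.] bbox [302 163  19  19] n 142 xyz med [ 0.669 -0.16   0.022] zmax 0.028 hsv [150.    4.5 174. ]
147 px [425. 191.] bbox [412 183  25  19] n 113 xyz med [ 0.619 -0.498  0.015] zmax 0.021 hsv [ 20.  12. 238.]
263 px [220. 210.] bbox [212 203  17  16] n 196 xyz med [0.545 0.094 0.016] zmax 0.042 hsv [  4.   8. 189.]
282 px [413. 212.] bbox [404 205  16  13] n 66 xyz med [ 0.554 -0.456  0.014] zmax 0.018 hsv [ 23.   13.5 202.5]
287 px [189. 22
[... 1024 characters left out ...]
46 0.113 0.015] zmax 0.042 hsv [164.  46. 246.]
313 px [ 80. 323.] bbox [ 60 293  40  63] n 501 xyz med [0.223 0.469 0.014] zmax 0.022 hsv [109. 138. 156.]
327 px [ 60. 314.] bbox [ 52 306  18  16] n 90 xyz med [0.243 0.527 0.013] zmax 0.016 hsv [109.  141.  155.5]
337 px [ 18. 372.] bbox [  0 317  47 103] n 3316 xyz med [0.164 0.364 0.522] zmax 0.595 hsv [ 20.  38. 110.]
364 px [111. 350.] bbox [ 99 330  25  34] n 181 xyz med [0.15  0.377 0.013] zmax 0.017 hsv [109. 140. 139.]
413 px [ 77. 363.] bbox [ 68 357  20  12] n 63 xyz med [0.113 0.465 0.013] zmax 0.017 hsv [109. 139. 153.]
446 px [251. 383.] bbox [243 379  19   8] n 101 xyz med [ 0.103 -0.014  0.146] zmax 0.165 hsv [ 25.  54. 114.]
```

Run:
```python
import cv2,numpy as np
im=np.load("pics/top0.npy")[:,:,::-1]
cv2.imwrite("pics/crop1.png",cv2.resize(im[130:310,110:310],None,fx=4,fy=3.3,interpolation=cv2.INTER_CUBIC)[:600,:800])
cv2.imwrite("pics/crop2.png",cv2.resize(im[130:280,240:440],None,fx=4,fy=4,interpolation=cv2.INTER_CUBIC))
```

```text
(no output)
```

View pics/crop1.png

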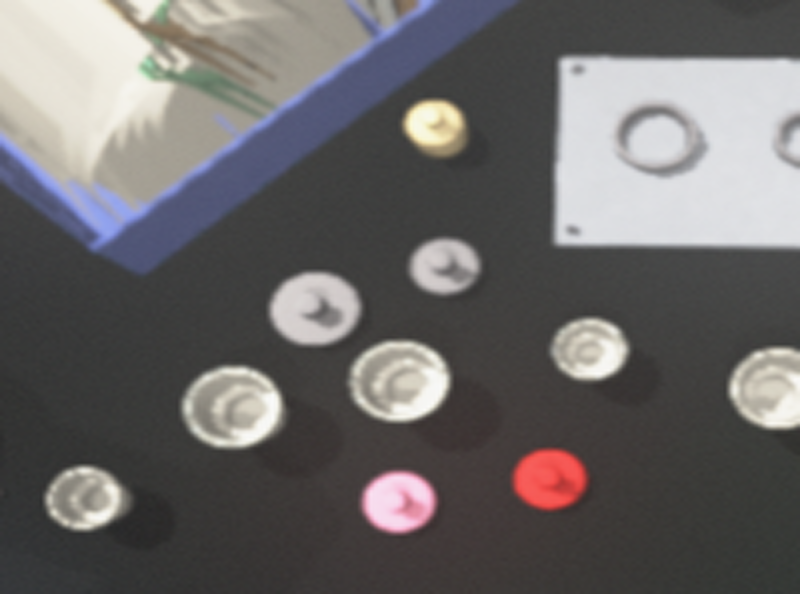

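View pics/crop2.png

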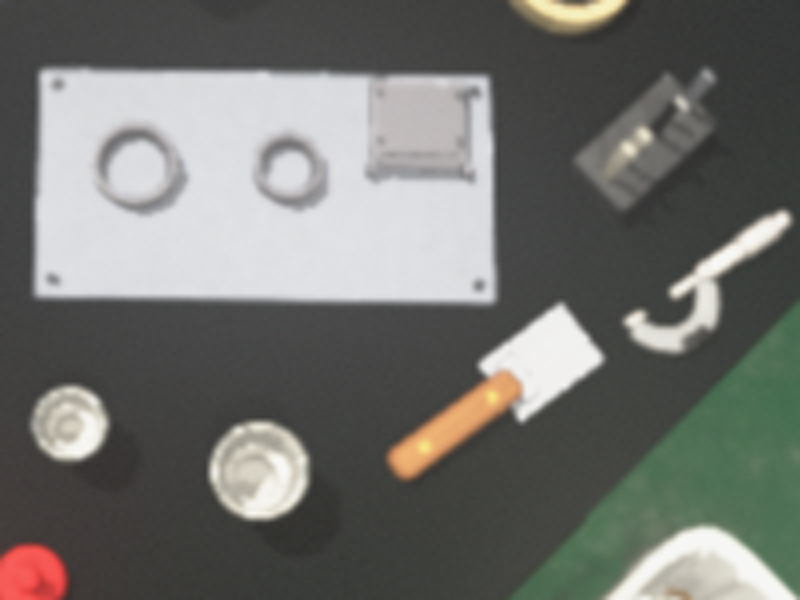

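```bash
cat >> h.py <<'E'
from scipy.optimize import least_squares
def circ(pts,r):
    c0=(pts.max(0)+pts.min(0))/2
    f=lambda c:np.hypot(pts[:,0]-c[0],pts[:,1]-c[1])-r
    s=least_squares(f,c0,loss="soft_l1",f_scale=0.001); return s.x, np.sqrt(np.median(f(s.x)**2))
def masks(im):
    hsv=cv2.cvtColor(im,cv2.COLOR_RGB2HSV)
    return hsv
def ringfit(im,name,px,zt,r,lo=110,win=26,smax=90):
    """bright blob nearest px; outer contour cast to z=zt; circle of radius r"""
    hsv=masks(im); u,v=map(int,px); x0,y0=max(u-win,0),max(v-win,0)
    sub=hsv[y0:v+win,x0:u+win]; m=((sub[:,:,2]>lo)&(sub[:,:,1]<smax)).astype(np.uint8)
    m=cv2.morphologyEx(m,cv2.MORPH_OPEN,np.ones((2,2),np.uint8))
    cs,_=cv2.findContours(m,cv2.RETR_EXTERNAL,cv2.CHAIN_APPROX_NONE)
    cs=[c for c in cs if len(c)>15]
    c=min(cs,key=lambda c:np.hypot(*(c.reshape(-1,2).mean(0)+[x0,y0]-np.array(px))))
    pts=onz(name,c.reshape(-1,2)+[x0,y0],zt)[:,:2]
    best,e=circ(pts,r); ext=pts.max(0)-pts.min(0)
    return best,e,ext
E
python3 - <<'E'
from h import *
im=np.load("pics/top0.npy")
print("cam",ray("top",[[280,210]])[0], ray("scene",[[280,210]])[0])
for nm,px,z,r in [("LA",(209,245),.069,.031),("LB",(168,253),.069,.031),("LC",(304,247),.069,.031),("sA",(257,235),.055,.0235),("sB",(131,281),.055,.0235),("capL",(189,223),.015,.031),("capS",(221,211),.015,.0235),("weight",(219,168),.06,.019)]:
    for lo in (95,120,145):
        b,e,x=ringfit(im,"top",px,z,r,lo); print(nm,lo,b.round(4),"err %.4f"%e,x.round(4))
# plate
hsv=masks(im)
m=((hsv[:,:,2]>150)&(hsv[:,:,1]<40)).astype(np.uint8)
m=cv2.morphologyEx(m,cv2.MORPH_OPEN,np.ones((3,3),np.uint8))
n,l,st,ce=cv2.connectedComponentsWithStats(m); i=l[195,300]; print(st[i])
c=max(cv2.findContours((l==i).astype(np.uint8),cv2.RETR_EXTERNAL,cv2.CHAIN_APPROX_NONE)[0],key=len).reshape(-1,2)
P=onz("top",c,.008)[:,:2].astype(np.float32); print("plate rect",cv2.minAreaRect(P*1000))
P2=P[(P[:,0]<0.68)]
# scraper: orange handle, blade
ho=((hsv[:,:,0]<25)&(hsv[:,:,1]>100)&(hsv[:,:,2]>120)).astype(np.uint8); ho[:, :320]=0; ho[:, 400:]=0; ho[:200]=0;ho[260:]=0
q=np.argwhere(ho)[:,::-1]; Q=onz("top",q,.018)[:,:2].astype(np.float32)*1000; print("handle",len(q),cv2.minAreaRect(Q))
bl=((hsv[:,:,1]<40)&(hsv[:,:,2]>140)).astype(np.uint8); bl[:,:355]=0; bl[:,395:]=0; bl[:205]=0; bl[245:]=0
q=np.argwhere(bl)[:,::-1]; Q=onz("top",q,.003)[:,:2].astype(np.float32)*1000; print("blade",len(q),cv2.minAreaRect(Q))
E
```

```text
cam [ 0.2988928  -0.07256402  1.26375095] [-0.11906442  0.41575098  1.07221742]
LA 95 [0.4388 0.1094] err 0.0023 [0.0648 0.0675]
LA 120 [0.4389 0.1089] err 0.0015 [0.0646 0.0668]
LA 145 [0.4387 0.109 ] err 0.0007 [0.0644 0.0623]
LB 95 [0.4144 0.2191] err 0.0023 [0.0646 0.0683]
LB 120 [0.4143 0.2191] err 0.0015 [0.0644 0.0654]
LB 145 [0.415  0.2194] err 0.0008 [0.0642 0.0651]
LC 95 [ 0.4393 -0.144 ] err 0.0022 [0.0647 0.0669]
LC 120 [ 0.439  -0.1437] err 0.0012 [0.0646 0.0642]
LC 145 [ 0.4388 -0.1436] err 0.0006 [0.0644 0.0641]
sA 95 [ 0.4697 -0.016 ] err 0.0024 [0.0521 0.0541]
sA 120 [ 0.4699 -0.016 ] err 0.0010 [0.0495 0.049 ]
sA 145 [ 0.4693 -0.0162] err 0.0006 [0.0467 0.0488]
sB 95 [0.3391 0.3179] err 0.0024 [0.0508 0.0554]
sB 120 [0.339  0.3183] err 0.0014 [0.0506 0.0524]
sB 145 [0.3395 0.318 ] err 0.0005 [0.048  0.0494]
capL 95 [0.5054 0.1804] err 0.0008 [0.0631 0.0653]
capL 120 [0.5054 0.1804] err 0.0007 [0.0628 0.0628]
capL 145 [0.5054 0.1802] err 0.0014 [0.0575 0.06  ]
capS 95 [0.5446 0.091 ] err 0.0008 [0.0491 0.0486]
capS 120 [0.5448 0.0906] err 0.0006 [0.0463 0.0459]
capS 145 [0.5457 0.0926] err 0.0028 [0.0435 0.0429]
weight 95 [0.6552 0.0968] err 0.0042 [0.0492 0.0454]
weight 120 [0.6557 0.0976] err 0.0029 [0.0464 0.0403]
weight 145 [0.6564 0.0981] err 0.0014 [0.0434 0.0395]
[ 249  147  115   59 6303]
plate rect ((656.2708740234375, -146.4275665283203), (170.36058044433594, 329.7212829589844), 0.5645650625228882)
handle 331 ((482.50921630859375, -279.9131164550781), (25.496158599853516, 107.75326538085938), 36.66518783569336)
blade 448 ((548.766357421875, -333.7666015625), (94.49372863769531, 78.07330322265625), 36.77777099609375)
```

Run:
```python
from h import *
im=np.load("pics/top0.npy")
hsv=masks(im); v=hsv[:,:,2]
for nm,px,ro,ri in [("L",(273,170),.0305,.025),("S",(311,171),.025,.0195)]:
    u0,v0=px; sub=v[v0-20:v0+21,u0-20:u0+21]
    # inner hole: bright region connected at centre
    for th in (175,190,200):
        m=(sub>th).astype(np.uint8); n,l,st,ce=cv2.connectedComponentsWithStats(m,connectivity=4); i=l[20,20]
        if i and st[i,4]<400:
            c=cv2.findContours((l==i).astype(np.uint8),cv2.RETR_EXTERNAL,cv2.CHAIN_APPROX_NONE)[0][0].reshape(-1,2)+[u0-20,v0-20]
            for zt in (.024,.008):
                p=onz("top",c,zt)[:,:2]; print(nm,th,zt,"hole mid",((p.max(0)+p.min(0))/2).round(4),"ext",(p.max(0)-p.min(0)).round(4))
    print(sub[20,::2])
x0=325;y0=140
cv2.imwrite("pics/slot.png",cv2.resize(im[y0:y0+75,x0:x0+60,::-1],None,fx=8,fy=8,interpolation=cv2.INTER_CUBIC))
cv2.imwrite("pics/rings.png",cv2.resize(im[150:195,245:345,::-1],None,fx=8,fy=8,interpolation=cv2.INTER_CUBIC))
```

```text
L 190 0.024 hole mid [ 0.6602 -0.0541] ext [0.0419 0.0402]
L 190 0.008 hole mid [ 0.6649 -0.0539] ext [0.0424 0.0408]
L 200 0.024 hole mid [ 0.6602 -0.0527] ext [0.0362 0.0373]
L 200 0.008 hole mid [ 0.6649 -0.0525] ext [0.0366 0.0378]
[225 224 223 224 223 202 133 172 222 224 224 223 223 224 184 182 180 224
 226 225 225]
S 190 0.024 hole mid [ 0.6616 -0.1626] ext [0.0272 0.0286]
S 190 0.008 hole mid [ 0.6663 -0.1638] ext [0.0276 0.029 ]
S 200 0.024 hole mid [ 0.6617 -0.1613] ext [0.0271 0.0258]
S 200 0.008 hole mid [ 0.6664 -0.1624] ext [0.0274 0.0261]
[227 225 225 226 225 224 204 155 168 223 225 226 225 188 168 180 224 226
 227 225 197]
```

View pics/slot.png

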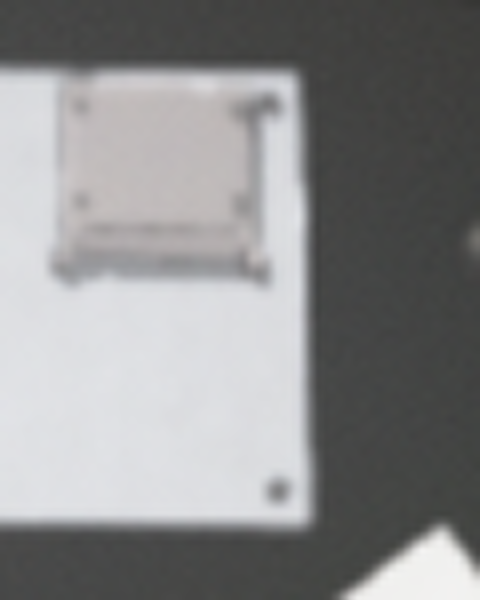

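View pics/rings.png

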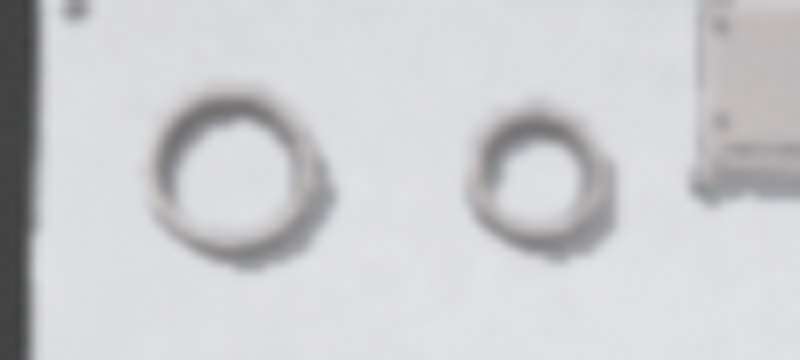

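Run:
```python
from h import *
d=np.load("pics/top0d.npy");P=cloud("top",d)
f=lambda x,y,x0,y0:[x/8-.44+x0,y/8-.44+y0]
print("L",onz("top",[f(234,172,245,150)],.024).round(4),"S",onz("top",[f(537,177,245,150)],.024).round(4))
for nm,a in [("roofTL",f(62,78,325,140)),("roofTR",f(245,95,325,140)),("roofBL",f(62,225,325,140)),("roofBR",f(258,225,325,140)),("mouthL",f(55,265,325,140)),("mouthR",f(268,265,325,140))]:
    print(nm,onz("top",[a],.022).round(4)[0,:2])
for nm,a in [("TL",f(38,0,245,150))]: pass
# depth based
z=P[:,:,2]
for nm,c in [("L",(.661,-.053)),("S",(.6617,-.162))]:
    r=np.hypot(P[:,:,0]-c[0],P[:,:,1]-c[1]); m=(r<.04)&(z>.017)&(z<.032)
    q=P[m]; s=least_squares(lambda a:np.hypot(q[:,0]-a[0],q[:,1]-a[1])-a[2],[c[0],c[1],.028],loss="soft_l1",f_scale=.001); print(nm,"depth ring",s.x.round(4),m.sum(), "mid",((np.percentile(q,97,0)+np.percentile(q,3,0))/2).round(4))
m=(z>.016)&(z<.03)&(P[:,:,0]>.6)&(P[:,:,1]<-.2)&(P[:,:,1]>-.32); q=P[m]
print("roof",np.percentile(q,[1,3,50,97,99],axis=0).round(4))
# plate edges with line fits
im=np.load("pics/top0.npy");v=masks(im)[:,:,2].astype(float)
def edge(rows,lohi,z=.008):
    out=[]
    for r in rows:
        line=v[r,lohi[0]:lohi[1]]; g=np.abs(np.diff(line)); k=np.argmax(g); 
        th=(line[max(k-3,0)]+line[min(k+4,len(line)-1)])/2
        for i in range(max(k-3,0),k+4):
            if (line[i]-th)*(line[i+1]-th)<=0 and line[i]!=line[i+1]: out.append([lohi[0]+i+(th-line[i])/(line[i+1]-line[i]),r]);break
    return onz("top",out,z)[:,:2]
l=edge(range(155,200,3),(240,262)); r=edge(range(155,198,3),(355,372))
print("left",l.mean(0).round(4),np.degrees(np.arctan(np.polyfit(l[:,0],l[:,1],1)[0])).round(2)," right",r.mean(0).round(4),np.degrees(np.arctan(np.polyfit(r[:,0],r[:,1],1)[0])).round(2))
```

```text
L [[ 0.663  -0.0534  0.024 ]] S [[ 0.664  -0.1617  0.024 ]]
roofTL [ 0.7339 -0.2213]
roofTR [ 0.7294 -0.2881]
roofBL [ 0.6782 -0.2212]
roofBR [ 0.6803 -0.2922]
mouthL [ 0.6632 -0.2186]
mouthR [ 0.6654 -0.2956]
L depth ring [ 0.6648 -0.0514  0.0277] 137 mid [ 0.6651 -0.0511  0.0234]
S depth ring [ 0.666  -0.1607  0.0223] 110 mid [ 0.666 -0.16   0.023]
roof [[ 0.6671 -0.3145  0.0166]
 [ 0.6689 -0.3063  0.0174]
 [ 0.7085 -0.2608  0.0222]
 [ 1.1533 -0.223   0.0281]
 [ 1.164  -0.2141  0.0293]]
left [0.6513 0.0186] 0.37  right [ 0.6602 -0.3119] 0.12
```

Run:
```python
from h import *
rows([(.49,-.29,.14,36.7)])
d=np.load("pics/top0d.npy");P=cloud("top",d)
z=P[:,:,2]; m=(z>.03)&(P[:,:,1]<-.35)&(P[:,:,1]>-.5)&(P[:,:,0]>.5)&(P[:,:,0]<.8); q=P[m]; print("block",q.min(0).round(3),q.max(0).round(3), np.percentile(q,[5,95],axis=0).round(3))
m=(z>.1)&(P[:,:,0]>.35)&(P[:,:,0]<.95)&(P[:,:,1]<.35)&(P[:,:,1]>-.25); q=P[m]; 
for y in np.arange(-.2,.35,.05):
    k=abs(q[:,1]-y)<.02
    if k.sum(): print("box y%.2f"%y,"xmin",np.percentile(q[k,0],2).round(3),"z",q[k,2].max().round(3))
```

```text
t 0.1 grasp pt [0.2088 0.5085 0.2195] yaw 67.7 j [ 0.97  0.38  1.3   0.    1.46 -0.22] w 0.0881 F [-0.6  0.2  0.1]Traceback (most recent call last):
  File "<stdin>", line 2, in <module>
  File "h.py", line 41, in rows
    rv=Rn.from_matrix(M.T@G).as_rotvec()/np.radians(45)
       ~~~~~~~~~~~~~~^^^^^^^
  File "scipy/spatial/transform/_rotation.pyx", line 1143, in scipy.spatial.transform._rotation.Rotation.from_matrix
ValueError: Non-positive determinant (left-handed or null coordinate frame) in rotation matrix 0: [[-8.57462538e-01 -5.14546321e-01 -2.82689871e-04]
 [-5.14546263e-01  8.57461786e-01  1.19532956e-03]
 [ 3.72656664e-04 -1.17040733e-03  9.99999246e-01]].
```

```bash
sed -i 's/\[np.sin(a),-np.cos(a),0\]/[-np.sin(a),np.cos(a),0]/; s/p+GO\*M/p-GO*M/' h.py
python3 - <<'E'
from h import *
rows([(.49,-.29,.14,36.7)])
d=np.load("pics/top0d.npy");P=cloud("top",d)
z=P[:,:,2]; m=(z>.03)&(P[:,:,1]<-.35)&(P[:,:,1]>-.5)&(P[:,:,0]>.5)&(P[:,:,0]<.8); q=P[m]; print("block",q.min(0).round(3),q.max(0).round(3), np.percentile(q,[5,95],axis=0).round(3))
m=(z>.1)&(P[:,:,0]>.35)&(P[:,:,0]<.95)&(P[:,:,1]<.35)&(P[:,:,1]>-.25); q=P[m]; 
for y in np.arange(-.2,.35,.05):
    k=abs(q[:,1]-y)<.02
    if k.sum(): print("box y%.2f"%y,"xmin",np.percentile(q[k,0],2).round(3),"z",q[k,2].max().round(3))
E
```

```text
t 0.1 grasp pt [0.2089 0.5086 0.2569] yaw 67.7 j [ 0.97  0.38  1.3   0.    1.46 -0.22] w 0.0881 F [-0.6  0.2  0.1]
[-1.409, -1.579, 0.294, -0.002, 0.0, 0.688] dist 855mm
block [ 0.641 -0.453  0.03 ] [ 0.793 -0.364  0.095] [[ 0.663 -0.45   0.031]
 [ 0.72  -0.388  0.092]]
box y-0.05 xmin 0.913 z 0.285
box y-0.00 xmin 0.894 z 0.31
box y0.05 xmin 0.794 z 0.307
box y0.10 xmin 0.745 z 0.304
box y0.15 xmin 0.703 z 0.337
box y0.20 xmin 0.659 z 0.307
box y0.25 xmin 0.606 z 0.421
box y0.30 xmin 0.576 z 0.435
```

Request:
play_rows(steps=[[1,-0.7,-0.8,0.0,0,0,0.688],[1,-0.7,-0.8,0.0,0,0,0.688],[1,-0.7,-0.8,0.0,0,0,0.688],[1,-0.7,-0.8,0.0,0,0,0.688],[1,-0.7,-0.8,0.0,0,0,0.688],[1,-0.7,-0.8,0.0,0,0,0.688],[1,-0.7,-0.8,0.0,0,0,0.688],[1,-0.7,-0.8,0.0,0,0,0.688]])

```text
clock: 1.1
eef_pos: [0.3472, 0.1038, 0.2386]
ee_rot: [0.451, 0.892, -0.0, -0.0]
contact_force: [0.4, 0.5, -0.7]
gripper_width: 0.088
```

Run:
```python
from h import *
rows([(.486,-.284,.14,36.7)])
```

```text
t 1.1 grasp pt [0.3472 0.1039 0.2573] yaw 36.4 j [-0.04  0.04  1.75 -0.    1.35 -0.67] w 0.0880 F [ 0.4  0.5 -0.7]
[-0.987, -0.295, 0.293, -0.001, 0.0, -0.007] dist 428mm
```

Request:
play_rows(steps=[[1,-0.987,-0.295,0.293,0,0,-0.007],[1,-0.987,-0.295,0.293,0,0,-0.007],[1,-0.987,-0.295,0.293,0,0,-0.007],[1,-0.987,-0.295,0.293,0,0,-0.007],[1,-0.987,-0.295,0.293,0,0,-0.007],[1,-0.987,-0.295,0.293,0,0,-0.007],[1,-0.987,-0.295,0.293,0,0,-0.007],[1,-0.987,-0.295,0.293,0,0,-0.007],[1,-0.987,-0.295,0.293,0,0,-0.007]])

```text
clock: 2.22
eef_pos: [0.4879, -0.2792, 0.1214]
ee_rot: [0.446, 0.895, 0.0, -0.001]
contact_force: [0.2, 0.2, 0.9]
gripper_width: 0.088
```

Run:
```python
from h import *
im,d=shot("scene","s1")
cv2.imwrite("pics/s1.png",cv2.resize(im[120:330,150:430,::-1],(800,600)))
im,d=shot("top","t1")
cv2.imwrite("pics/t1.png",cv2.resize(im[130:340,110:390,::-1],(800,600)))
rows([(.486,-.284,.022,36.7)])
```

```text
t 2.3 grasp pt [ 0.4879 -0.2791  0.1408] yaw 37.1 j [-0.73  0.51  1.44  0.    1.19 -1.38] w 0.0882 F [0.7 0.4 0.4]
[-0.007, -0.011, 0.297, 0.0, 0.0, 0.009] dist 119mm
```

View pics/s1.png

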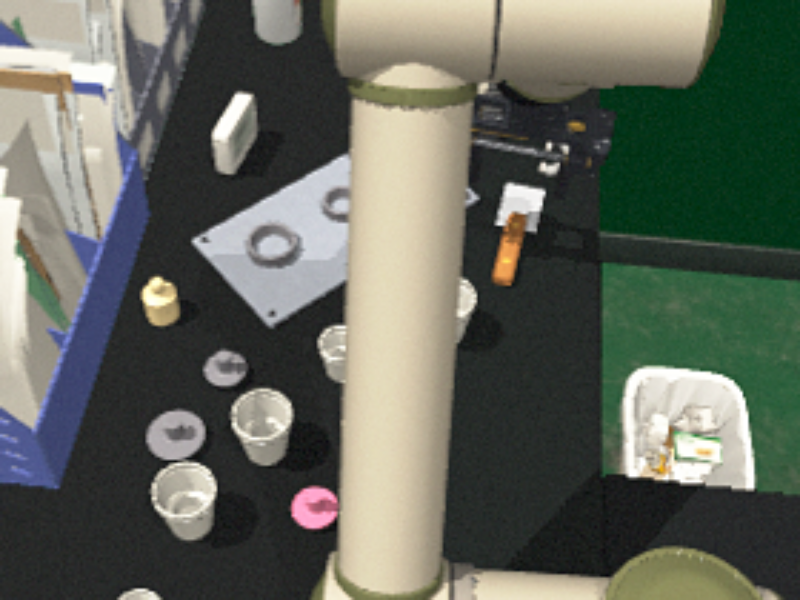

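View pics/t1.png

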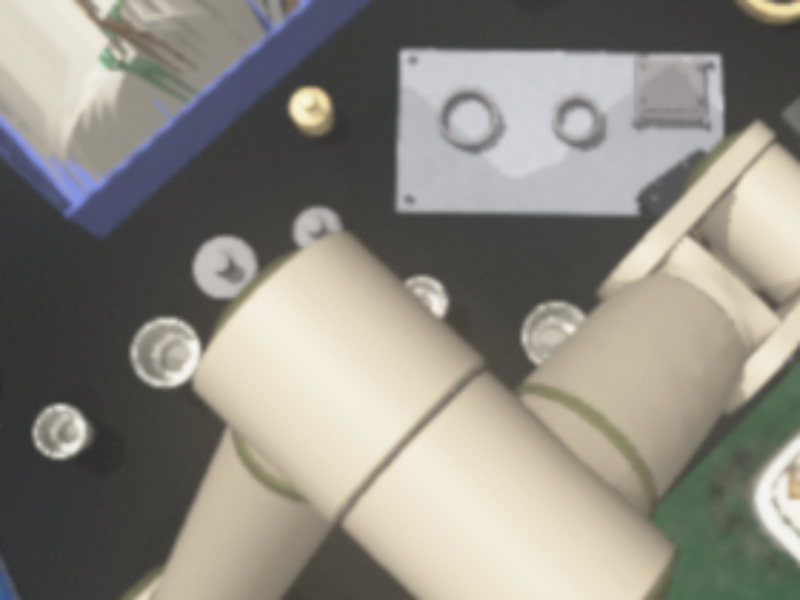

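Request:
play_rows(steps=[[0.7,-0.007,-0.011,0.12,0,0,0],[0.7,-0.007,-0.011,0.2,0,0,0],[0.7,-0.007,-0.011,0.25,0,0,0],[0.7,-0.007,-0.011,0.28,0,0,0],[0.7,-0.007,-0.011,0.295,0,0,0],[0.7,-0.007,-0.011,0.295,0,0,0],[0.7,-0.007,-0.011,0.295,0,0,0]])

```text
clock: 3.2
eef_pos: [0.4862, -0.2858, 0.0043]
ee_rot: [0.446, 0.895, -0.0, 0.001]
contact_force: [-0.2, -0.5, -0.2]
gripper_width: 0.0617
```

Run:
```python
from h import *
rows([(.486,-.284,.022,36.7)])
```

```text
t 3.2 grasp pt [ 0.4862 -0.2858  0.023 ] yaw 37.0 j [-0.74  0.67  1.55  0.    0.92 -1.39] w 0.0617 F [-0.2 -0.5 -0.2]
[0.004, 0.002, 0.002, 0.0, 0.002, 0.007] dist 2mm
```

Request:
play_rows(steps=[[0,0,0,0,0,0,0],[0,0,0,0,0,0,0],[0,0,0,0,0,0,0],[0,0,0,0,0,0,0],[0,0,0,0,0,0,0],[0,0,0,0,0,0,0]], squeeze=40)

```text
clock: 3.95
eef_pos: [0.486, -0.2856, 0.0036]
ee_rot: [0.446, 0.895, -0.0, 0.0]
contact_force: [-0.1, 0.4, -0.3]
gripper_width: 0.0239
```

Run:
```python
from h import *
rows([(.52,-.26,.11,81)])
```

```text
t 4.0 grasp pt [ 0.486  -0.2856  0.0223] yaw 37.0 j [-0.74  0.68  1.55  0.    0.92 -1.39] w 0.0239 F [-0.1  0.4 -0.3]
[-0.0, 0.107, -0.219, -0.0, 0.0, -0.977] dist 98mm
```

Request:
play_rows(steps=[[0,0,0,-0.1,0,0,0],[0,0,0.05,-0.219,0,0,-0.2],[0,0,0.107,-0.219,0,0,-0.4],[0,0,0.107,-0.219,0,0,-0.6],[0,0,0.107,-0.219,0,0,-0.8],[0,0,0.107,-0.219,0,0,-0.977],[0,0,0.107,-0.219,0,0,-0.977],[0,0,0.107,-0.219,0,0,-0.977]])

```text
clock: 4.95
eef_pos: [0.52, -0.2598, 0.091]
ee_rot: [0.08, 0.997, 0.0, -0.0]
contact_force: [-0.0, -0.2, -1.6]
gripper_width: 0.0237
```

Run:
```python
from h import *
rows([(.536,-.257,.08,90.4)])
```

```text
t 5.0 grasp pt [ 0.52   -0.2598  0.1097] yaw 80.8 j [-0.67  0.58  1.42 -0.    1.14 -2.08] w 0.0237 F [-0.  -0.2 -1.6]
[-0.038, 0.013, 0.074, 0.0, -0.0, -0.213] dist 34mm
```

Request:
play_rows(steps=[[0,-0.038,0.013,0.074,0,0,-0.213],[0,-0.038,0.013,0.074,0,0,-0.213],[0,-0.038,0.013,0.074,0,0,-0.213],[0,-0.038,0.013,0.074,0,0,-0.213]])

```text
clock: 5.45
eef_pos: [0.5359, -0.2574, 0.0625]
ee_rot: [-0.004, 1.0, -0.0, 0.001]
contact_force: [-0.3, -0.0, -1.1]
gripper_width: 0.0236
```

Run:
```python
from h import *
im,d=shot("scene","s2")
cv2.imwrite("pics/s2.png",cv2.resize(im[130:250,220:380,::-1],(800,600),interpolation=cv2.INTER_CUBIC))
im,d=shot("top","t2")
cv2.imwrite("pics/t2.png",cv2.resize(im[140:260,270:430,::-1],(800,600),interpolation=cv2.INTER_CUBIC))
rows([(.536,-.257,.03,90.4)])
```

```text
t 5.5 grasp pt [ 0.5359 -0.2573  0.081 ] yaw 90.5 j [-0.65  0.63  1.41 -0.    1.1  -2.23] w 0.0236 F [ 0.8  0.3 -1.7]
[-0.0, 0.001, 0.128, -0.001, 0.001, 0.002] dist 51mm
```

View pics/s2.png

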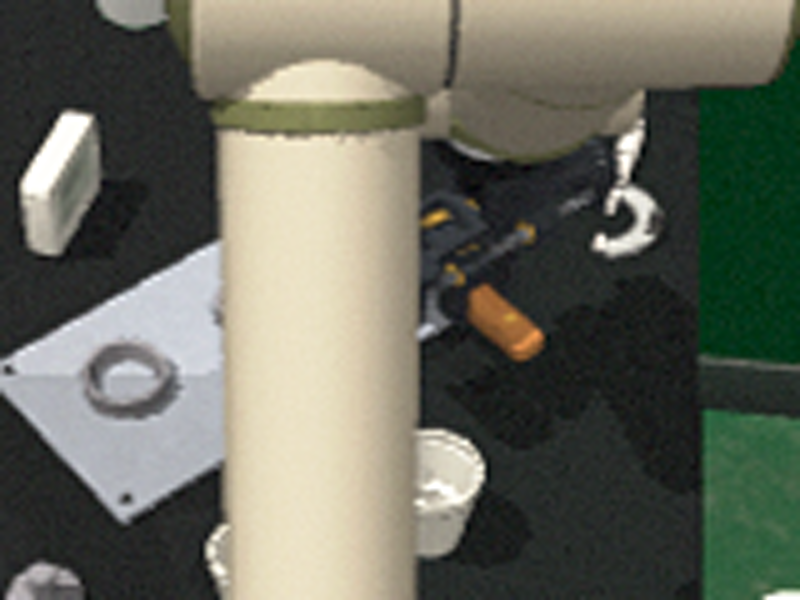

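View pics/t2.png

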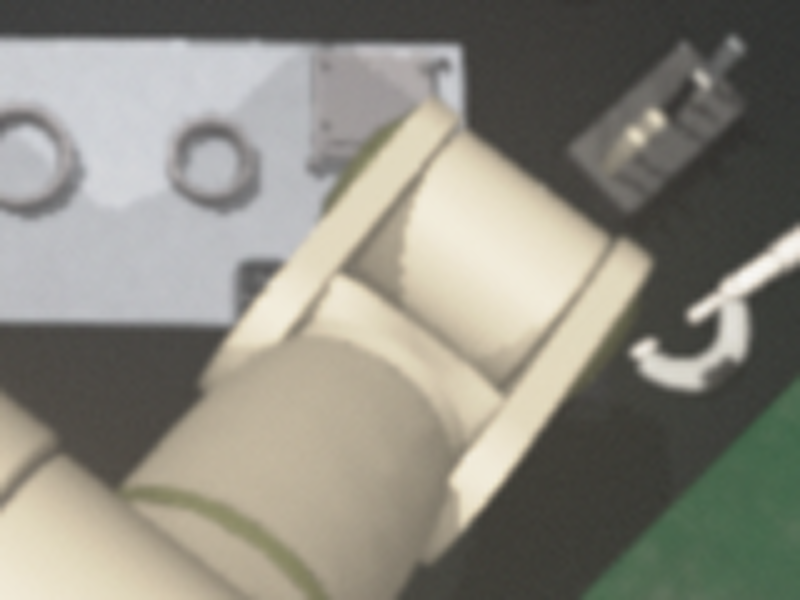

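Request:
play_rows(steps=[[0,0,0.001,0.08,0,0,0],[0,0,0.001,0.11,0,0,0],[0,0,0.001,0.12,0,0,0],[0,0,0.001,0.12,0,0,0],[0,0,0.001,0.12,0,0,0]])

```text
clock: 6.18
eef_pos: [0.5363, -0.2569, 0.0143]
ee_rot: [-0.005, 1.0, -0.0, 0.001]
contact_force: [0.2, -0.6, -1.5]
gripper_width: 0.0232
```

Run:
```python
from h import *
rows([(.536,-.257,.0325,90.4),(.58,-.257,.0325,90.4),(.613,-.257,.0325,90.4)])
```

```text
t 6.2 grasp pt [ 0.5363 -0.2569  0.033 ] yaw 90.6 j [-0.65  0.7   1.45  0.    0.99 -2.23] w 0.0232 F [ 0.2 -0.6 -1.5]
[0.001, -0.0, 0.001, -0.001, 0.001, 0.004] dist 1mm
[-0.109, -0.001, 0.001, -0.001, 0.001, 0.004] dist 44mm
[-0.192, -0.002, 0.002, -0.001, 0.001, 0.004] dist 77mm
```

Request:
play_rows(steps=[[0,-0.03,0,0.001,0,0,0.004],[0,-0.055,0,0.001,0,0,0.004],[0,-0.08,0,0.001,0,0,0.004],[0,-0.1,0,0.001,0,0,0.004],[0,-0.12,0,0.001,0,0,0.004]])

```text
clock: 6.8
eef_pos: [0.5845, -0.2561, 0.0131]
ee_rot: [-0.003, 1.0, 0.0, -0.0]
contact_force: [0.4, 1.4, -1.7]
gripper_width: 0.0236
```

Run:
```python
from h import *
rows([(.613,-.257,.0325,90.4),(.622,-.257,.0325,90.4)])
```

```text
t 6.8 grasp pt [ 0.5845 -0.2561  0.0318] yaw 90.4 j [-0.6   0.76  1.31  0.    1.07 -2.18] w 0.0236 F [ 0.4  1.4 -1.7]
[-0.071, -0.003, -0.002, 0.0, -0.0, -0.0] dist 29mm
[-0.094, -0.003, -0.002, 0.0, -0.0, -0.0] dist 38mm
```

Request:
play_rows(steps=[[0,-0.02,-0.002,-0.001,0,0,0],[0,-0.04,-0.002,-0.001,0,0,0],[0,-0.055,-0.002,-0.001,0,0,0],[0,-0.065,-0.002,-0.001,0,0,0]])

```text
clock: 7.3
eef_pos: [0.6103, -0.2568, 0.0135]
ee_rot: [-0.003, 1.0, 0.0, -0.0]
contact_force: [-0.0, 0.3, -1.1]
gripper_width: 0.0236
```

Request:
play_rows(steps=[[0,-0.008,0,0,0,0,0],[0,-0.014,0,0,0,0,0]])

```text
clock: 7.55
eef_pos: [0.6151, -0.2568, 0.0135]
ee_rot: [-0.003, 1.0, 0.0, -0.001]
contact_force: [-9.1, -1.4, 0.4]
gripper_width: 0.024
```

Request:
play_rows(steps=[[0,-0.006,0,0,0,0,0],[0,-0.006,0,0,0,0,0]])

```text
clock: 7.8
eef_pos: [0.6151, -0.2567, 0.013]
ee_rot: [-0.003, 1.0, 0.001, -0.004]
contact_force: [-13.9, -1.6, 2.4]
gripper_width: 0.0237
```

Request:
play_rows(steps=[[0,0.004,0,0.003,0,0,0],[0.6,0.004,0,0.003,0,0,0],[0.6,0.004,0,0.003,0,0,0],[0.6,0.004,0,0.003,0,0,0],[0.6,0.004,0,-0.1,0,0,0],[0.6,0.004,0,-0.3,0,0,0],[1,0.1,0,-0.45,0,0,0],[1,0.4,0,-0.5,0,0,0],[1,0.5,0,-0.5,0,0,0],[1,0.5,0,-0.5,0,0,0]])

```text
clock: 9.05
eef_pos: [0.4161, -0.2578, 0.2144]
ee_rot: [-0.003, 1.0, -0.0, 0.0]
contact_force: [0.1, -0.2, 0.9]
gripper_width: 0.0882
```

Run:
```python
from h import *
im,d=shot("scene","s3")
cv2.imwrite("pics/s3.png",cv2.resize(im[120:330,150:430,::-1],(800,600)))
im,d=shot("top","t3")
cv2.imwrite("pics/t3.png",cv2.resize(im[140:350,110:390,::-1],(800,600)))
rows([(.439,-.1437,.12,0)])
```

```text
t 9.2 grasp pt [ 0.4151 -0.2579  0.2338] yaw 90.3 j [-0.8   0.29  1.5  -0.    1.34 -2.37] w 0.0882 F [-0.   0.8 -0.3]
[-0.061, 0.286, 0.284, -0.002, -0.001, -1.994] dist 163mm
```

View pics/s3.png

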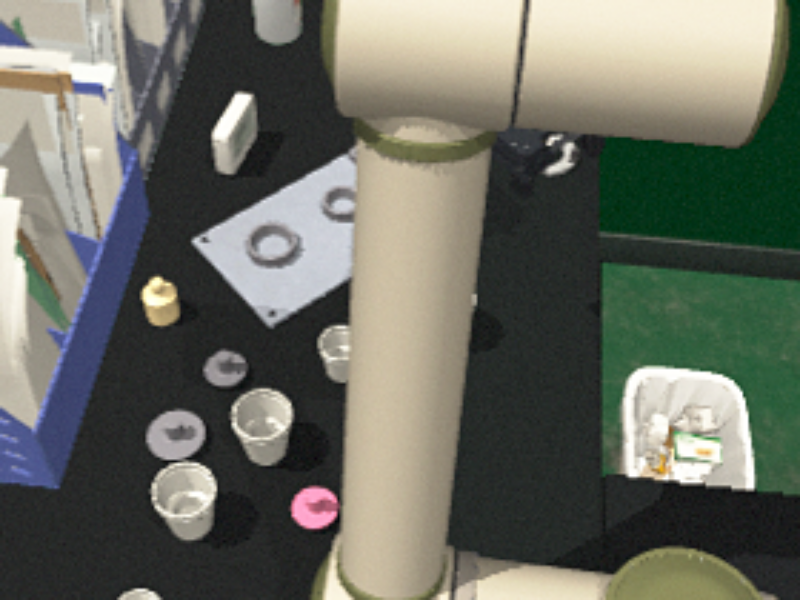

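View pics/t3.png

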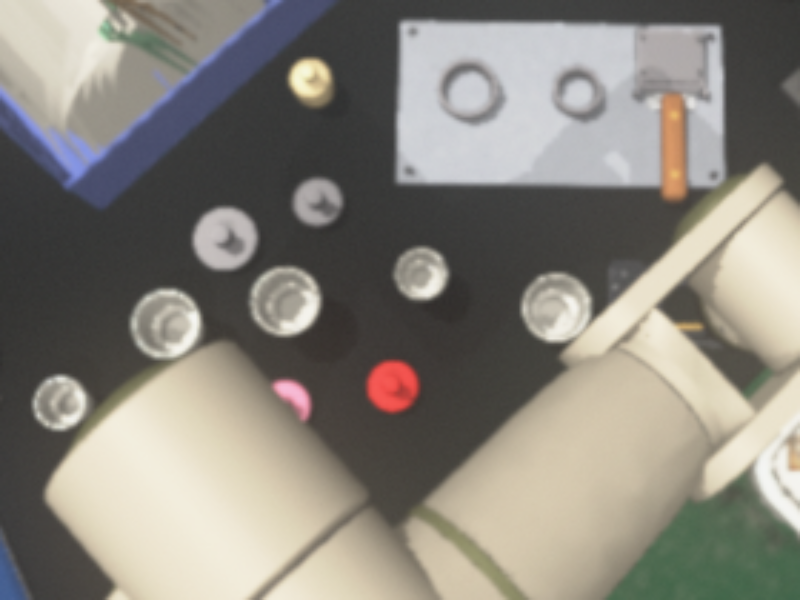

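```bash
sed -i 's/(yaw-y0+90)%180-90/(yaw-y0+180)%360-180/' h.py
python3 - <<'E'
from h import *
rows([(.439,-.1437,.20,45.3)])
im=np.load("pics/t3_top.npz")["im"]
for nm,px in [("LC",(304,247)),("LA",(210,245))]:
    print(nm,*ringfit(im,"top",px,.069,.031,145))
E
```

```text
t 9.2 grasp pt [ 0.4151 -0.2579  0.2338] yaw 90.3 j [-0.8   0.29  1.5  -0.    1.34 -2.37] w 0.0882 F [-0.   0.8 -0.3]
[-0.061, 0.285, 0.084, -0.001, 0.002, 0.999] dist 122mm
LC [ 0.42813247 -0.15883668] 0.012998403187509833 [0.0932137  0.09380532]
LA [0.4387372  0.10923762] 0.0006036908266760783 [0.06179459 0.06231141]
```

Request:
play_rows(steps=[[1,-0.061,0.285,0.05,0,0,0.3],[1,-0.061,0.285,0.05,0,0,0.6],[1,-0.061,0.285,0.05,0,0,0.999],[1,-0.061,0.285,0.05,0,0,0.999],[1,-0.061,0.285,0.05,0,0,0.999]])

```text
clock: 9.78
eef_pos: [0.4425, -0.1436, 0.1935]
ee_rot: [0.38, 0.925, 0.0, 0.0]
contact_force: [0.1, 0.2, 0.4]
gripper_width: 0.0883
```

Run:
```python
from h import *
rows([(.439,-.1437,.11,0.4),(.439,-.1437,.062,0.4)])
```

```text
t 9.8 grasp pt [ 0.4425 -0.1436  0.2122] yaw 45.3 j [-0.57  0.28  1.6   0.    1.27 -1.36] w 0.0883 F [0.1 0.2 0.4]
[0.006, -0.006, 0.255, 0.001, 0.0, 0.997] dist 102mm
[0.006, -0.006, 0.375, 0.001, 0.0, 0.997] dist 150mm
```

Request:
play_rows(steps=[[1,0.006,-0.006,0.1,0,0,0.25],[1,0.006,-0.006,0.15,0,0,0.5],[1,0.006,-0.006,0.2,0,0,0.75],[1,0.006,-0.006,0.255,0,0,0.997],[1,0.006,-0.006,0.255,0,0,0.997]])

```text
clock: 10.4
eef_pos: [0.4383, -0.1436, 0.0905]
ee_rot: [0.703, 0.711, -0.0, -0.001]
contact_force: [-0.1, -0.9, -0.8]
gripper_width: 0.0878
```

Run:
```python
from h import *
im,d=shot("top","t4"); 
cv2.imwrite("pics/t4.png",cv2.resize(im[140:350,110:390,::-1],(800,600)))
rows([(.439,-.1437,.11,0.4),(.439,-.1437,.062,0.4)])
```

```text
t 10.4 grasp pt [ 0.4387 -0.1439  0.1101] yaw 0.6 j [-0.57  0.41  1.76  0.    0.98 -0.59] w 0.0881 F [ 1.2  0.5 -0.1]
[0.0, 0.001, 0.0, -0.001, -0.001, 0.005] dist 0mm
[0.0, 0.001, 0.12, -0.001, -0.001, 0.005] dist 48mm
```

View pics/t4.png

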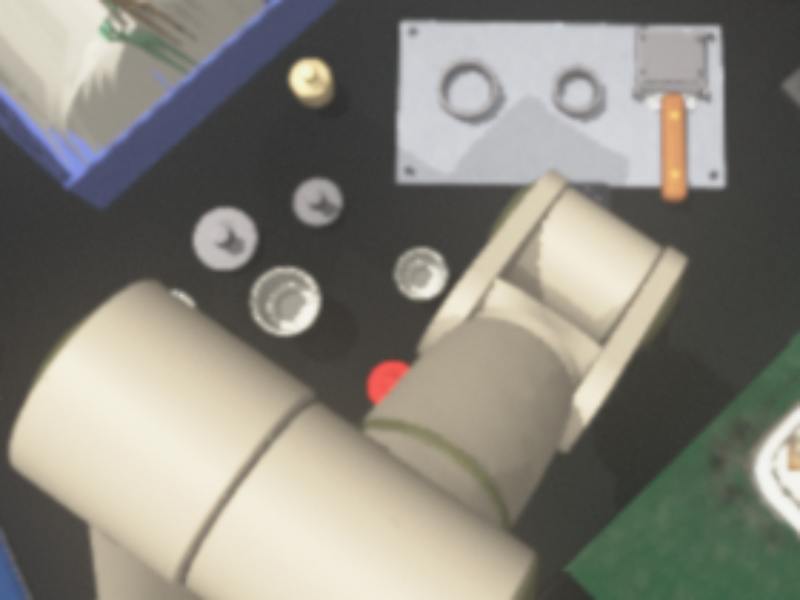

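Request:
play_rows(steps=[[1,0,0.001,0.05,0,0,0],[1,0,0.001,0.09,0,0,0],[1,0,0.001,0.12,0,0,0],[1,0,0.001,0.12,0,0,0],[0,0,0.001,0.12,0,0,0],[0,0,0.001,0.12,0,0,0],[0,0,0.001,0.12,0,0,0],[0,0,0.001,0.12,0,0,0]], squeeze=20)

```text
clock: 11.45
eef_pos: [0.4388, -0.1441, 0.0439]
ee_rot: [0.704, 0.711, 0.0, 0.0]
contact_force: [0.2, 0.6, 3.8]
gripper_width: 0.0614
```

Run:
```python
from h import *
rows([(.445,-.1437,.14,0.4),(.664,-.0525,.15,0.4),(.664,-.0525,.115,.4)])
```

```text
t 11.4 grasp pt [ 0.4388 -0.1441  0.0626] yaw 0.6 j [-0.57  0.49  1.81 -0.    0.84 -0.58] w 0.0614 F [0.2 0.6 3.8]
[0.001, 0.016, -0.194, 0.001, 0.001, 0.004] dist 78mm
[0.223, 0.565, -0.218, 0.001, 0.001, 0.004] dist 258mm
[0.223, 0.565, -0.131, 0.001, 0.001, 0.004] dist 249mm
```

Request:
play_rows(steps=[[0,0,0,-0.12,0,0,0],[0,0.05,0.15,-0.218,0,0,0],[0,0.11,0.3,-0.218,0,0,0],[0,0.18,0.45,-0.218,0,0,0],[0,0.223,0.55,-0.218,0,0,0],[0,0.223,0.565,-0.2,0,0,0],[0,0.223,0.565,-0.15,0,0,0],[0,0.223,0.565,-0.131,0,0,0],[0,0.223,0.565,-0.131,0,0,0]])

```text
clock: 12.58
eef_pos: [0.6631, -0.0529, 0.0957]
ee_rot: [0.704, 0.71, -0.0, -0.001]
contact_force: [-0.6, 0.3, -0.4]
gripper_width: 0.0613
```

Run:
```python
from h import *
im,d=shot("top","t5"); cv2.imwrite("pics/t5.png",cv2.resize(im[130:250,220:380,::-1],(800,600)))
im,d=shot("scene","s5"); cv2.imwrite("pics/s5.png",cv2.resize(im[130:250,180:340,::-1],(800,600)))
rows([(.664,-.0525,.09,.4),(.664,-.0525,.071,.4)])
```

```text
t 12.7 grasp pt [ 0.6637 -0.0529  0.1154] yaw 0.5 j [-0.26  0.7   1.15 -0.    1.29 -0.27] w 0.0612 F [ 0.5 -0.7 -0.4]
[0.001, 0.001, 0.064, 0.001, 0.0, 0.003] dist 25mm
[0.001, 0.001, 0.111, 0.001, 0.0, 0.003] dist 44mm
```

View pics/s5.png

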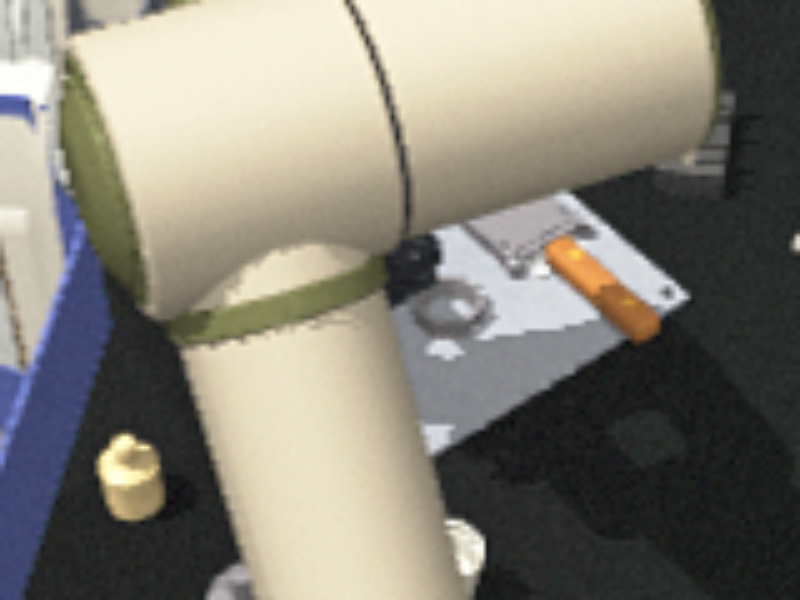

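View pics/t5.png

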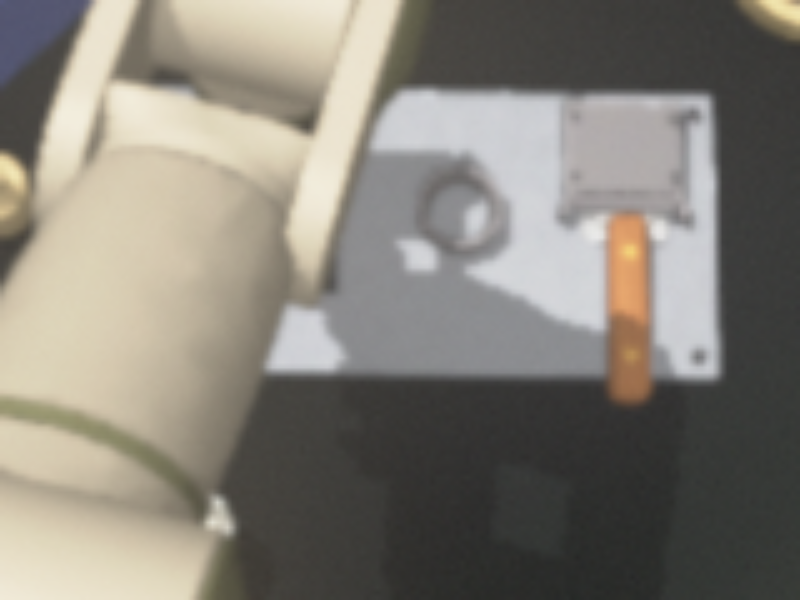

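Request:
play_rows(steps=[[0,0.001,0.001,0.04,0,0,0],[0,0.001,0.001,0.06,0,0,0],[0,0.001,0.001,0.08,0,0,0],[0,0.001,0.001,0.092,0,0,0],[0,0.001,0.001,0.1,0,0,0]])

```text
clock: 13.3
eef_pos: [0.6641, -0.0522, 0.0557]
ee_rot: [0.704, 0.711, -0.0, 0.0]
contact_force: [-0.1, -0.4, -0.5]
gripper_width: 0.0611
```

Request:
play_rows(steps=[[0,0,0,0.006,0,0,0],[0,0,0,0.012,0,0,0],[0,0,0,0.012,0,0,0]])

```text
clock: 13.68
eef_pos: [0.6642, -0.0525, 0.052]
ee_rot: [0.704, 0.711, 0.0, 0.001]
contact_force: [-1.2, -2.2, 4.8]
gripper_width: 0.061
```

Request:
play_rows(steps=[[1,0,0,-0.002,0,0,0],[1,0,0,-0.002,0,0,0],[1,0,0,-0.002,0,0,0],[1,0,0,-0.1,0,0,0],[1,0,0,-0.25,0,0,0],[1,0,0,-0.35,0,0,0],[1,0,0,-0.35,0,0,0]])

```text
clock: 14.55
eef_pos: [0.6651, -0.0523, 0.1947]
ee_rot: [0.704, 0.711, 0.002, 0.003]
contact_force: [0.1, 0.3, -0.6]
gripper_width: 0.0884
```

Run:
```python
from h import *
rows([(.439,.109,.2,0.4),(.439,.109,.11,.4)])
```

```text
t 14.6 grasp pt [ 0.665  -0.0522  0.2134] yaw 0.6 j [-0.26  0.62  1.01  0.    1.51 -0.27] w 0.0884 F [ 0.1  0.3 -0.6]
[0.409, -0.561, 0.029, 0.008, 0.002, 0.004] dist 278mm
[0.409, -0.563, 0.254, 0.008, 0.002, 0.004] dist 296mm
```

Request:
play_rows(steps=[[1,0.409,-0.561,0,0,0,0],[1,0.409,-0.561,0,0,0,0],[1,0.409,-0.561,0,0,0,0],[1,0.409,-0.561,0,0,0,0],[1,0.409,-0.561,0,0,0,0],[1,0.409,-0.561,0.1,0,0,0],[1,0.409,-0.561,0.1,0,0,0]])

```text
clock: 15.42
eef_pos: [0.4363, 0.1094, 0.149]
ee_rot: [0.703, 0.711, -0.002, -0.002]
contact_force: [0.5, -0.2, -0.0]
gripper_width: 0.0876
```

Run:
```python
from h import *
im,d=shot("top","t6"); cv2.imwrite("pics/t6.png",cv2.resize(im[140:350,110:390,::-1],(800,600)))
im,d=shot("scene","s6"); cv2.imwrite("pics/s6.png",cv2.resize(im[120:330,150:430,::-1],(800,600)))
rows([(.439,.109,.11,.4),(.439,.109,.0625,.4)])
im=np.load("pics/t6_top.npz")["im"]
print(proj("top",[[.664,-.0525,.078]]))
```

```text
t 15.5 grasp pt [0.4383 0.1091 0.17  ] yaw 0.6 j [-0.02  0.31  1.7   0.    1.14 -0.03] w 0.0882 F [0.2 0.  0.8]
[-0.0, 0.002, 0.15, -0.001, -0.0, 0.003] dist 60mm
[-0.0, 0.002, 0.269, -0.001, -0.0, 0.003] dist 107mm
[[273.33494563 165.1366413 ]]
```

View pics/t6.png

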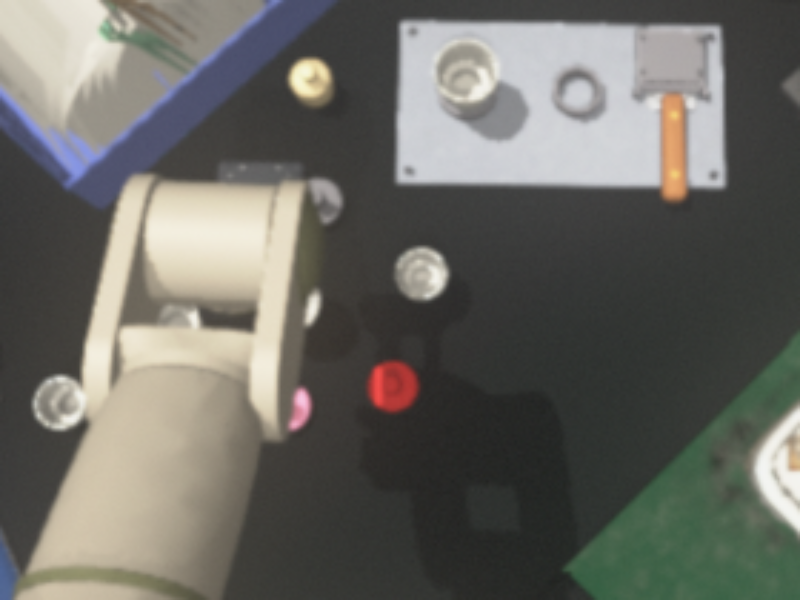

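View pics/s6.png

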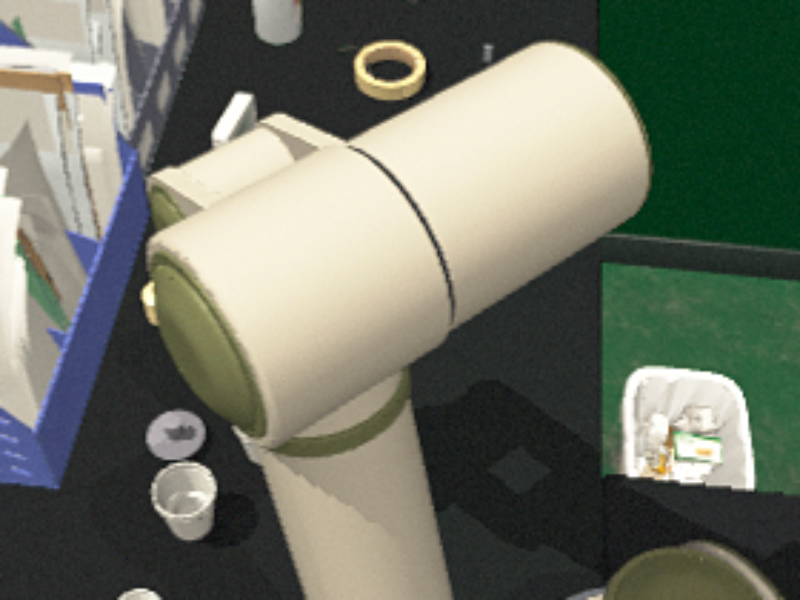

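Request:
play_rows(steps=[[1,0,0.002,0.12,0,0,0],[1,0,0.002,0.19,0,0,0],[1,0,0.002,0.24,0,0,0],[1,0,0.002,0.268,0,0,0],[1,0,0.002,0.268,0,0,0],[0,0,0.002,0.268,0,0,0],[0,0,0.002,0.268,0,0,0],[0,0,0.002,0.268,0,0,0],[0,0,0.002,0.268,0,0,0]])

```text
clock: 16.65
eef_pos: [0.4392, 0.1092, 0.0444]
ee_rot: [0.704, 0.711, 0.0, 0.0]
contact_force: [0.7, -0.8, 4.9]
gripper_width: 0.0619
```

Run:
```python
from h import *
rows([(.439,.109,.19,.4),(.664,-.0525,.19,0.4),(.664,-.0525,.15,.4)])
```

```text
t 16.6 grasp pt [0.4392 0.1092 0.0631] yaw 0.6 j [-0.02  0.48  1.83 -0.    0.83 -0.03] w 0.0619 F [ 0.7 -0.8  4.9]
[-0.001, -0.0, -0.317, 0.001, 0.0, 0.004] dist 127mm
[-0.41, 0.558, -0.317, 0.001, 0.0, 0.004] dist 305mm
[-0.41, 0.558, -0.217, 0.001, 0.0, 0.004] dist 290mm
```

Request:
play_rows(steps=[[0,0,0,-0.15,0,0,0],[0,0,0,-0.3,0,0,0],[0,-0.1,0.13,-0.317,0,0,0],[0,-0.2,0.27,-0.317,0,0,0],[0,-0.3,0.41,-0.317,0,0,0],[0,-0.38,0.52,-0.317,0,0,0],[0,-0.41,0.558,-0.3,0,0,0],[0,-0.41,0.558,-0.24,0,0,0],[0,-0.41,0.558,-0.217,0,0,0],[0,-0.41,0.558,-0.217,0,0,0]])

```text
clock: 17.9
eef_pos: [0.6633, -0.0522, 0.1304]
ee_rot: [0.703, 0.711, -0.0, -0.001]
contact_force: [-0.2, 0.1, -0.2]
gripper_width: 0.062
```

Run:
```python
from h import *
rows([(.664,-.0525,.11,.4),(.664,-.0525,.099,.4)])
```

```text
t 17.9 grasp pt [ 0.6633 -0.0522  0.1491] yaw 0.6 j [-0.26  0.67  1.11  0.    1.37 -0.27] w 0.0620 F [-0.2  0.1 -0.2]
[-0.001, 0.002, 0.098, -0.002, -0.0, 0.004] dist 39mm
[-0.001, 0.002, 0.125, -0.002, -0.0, 0.004] dist 50mm
```

Request:
play_rows(steps=[[0,-0.001,0.002,0.04,0,0,0],[0,-0.001,0.002,0.07,0,0,0],[0,-0.001,0.002,0.09,0,0,0],[0,-0.001,0.002,0.105,0,0,0],[0,-0.001,0.002,0.115,0,0,0]])

```text
clock: 18.52
eef_pos: [0.6645, -0.0529, 0.0845]
ee_rot: [0.704, 0.711, -0.0, -0.0]
contact_force: [-0.4, -0.5, -1.1]
gripper_width: 0.0621
```

Request:
play_rows(steps=[[0,0,0,0.006,0,0,0],[0,0,0,0.012,0,0,0],[0,0,0,0.012,0,0,0]])

```text
clock: 18.9
eef_pos: [0.6646, -0.053, 0.0804]
ee_rot: [0.704, 0.711, 0.0, 0.0]
contact_force: [0.7, -0.8, 0.9]
gripper_width: 0.0617
```

Request:
play_rows(steps=[[0,0,0,0.003,0,0,0],[0,0,0,0.003,0,0,0],[1,0,0,0.001,0,0,0],[1,0,0,0,0,0,0],[1,0,0,0,0,0,0],[1,0,0,-0.1,0,0,0],[1,0,0,-0.25,0,0,0],[1,0,0,-0.3,0,0,0],[1,0,0,-0.3,0,0,0]])

```text
clock: 20.02
eef_pos: [0.6649, -0.053, 0.2012]
ee_rot: [0.704, 0.711, 0.001, 0.001]
contact_force: [-0.1, -0.6, 0.2]
gripper_width: 0.0886
```

Run:
```python
from h import *
rows([(.4147,.2193,.2,0.4)])
```

```text
t 20.0 grasp pt [ 0.6648 -0.053   0.2199] yaw 0.6 j [-0.26  0.61  1.   -0.    1.53 -0.27] w 0.0886 F [-0.1 -0.6  0.2]
[0.687, -0.619, 0.048, 0.004, 0.001, 0.004] dist 370mm
```

Request:
play_rows(steps=[[1,0.687,-0.619,0,0,0,0],[1,0.687,-0.619,0,0,0,0],[1,0.687,-0.619,0,0,0,0],[1,0.687,-0.619,0,0,0,0],[1,0.687,-0.619,0,0,0,0],[1,0.687,-0.619,0.05,0,0,0],[1,0.687,-0.619,0.12,0,0,0],[1,0.687,-0.619,0.12,0,0,0]])

```text
clock: 21.02
eef_pos: [0.4125, 0.2193, 0.1497]
ee_rot: [0.703, 0.711, -0.003, -0.002]
contact_force: [-0.3, 0.2, 0.6]
gripper_width: 0.0878
```

Run:
```python
from h import *
im,d=shot("top","t7"); cv2.imwrite("pics/t7.png",cv2.resize(im[140:350,110:390,::-1],(800,600)))
im,d=shot("scene","s7"); cv2.imwrite("pics/s7.png",cv2.resize(im[120:330,150:430,::-1],(800,600)))
rows([(.4147,.2193,.0625,.4)])
print(proj("top",[[.664,-.0525,.106]]))
```

```text
t 21.1 grasp pt [0.4144 0.2191 0.1705] yaw 0.5 j [ 0.23  0.33  1.66 -0.    1.16  0.22] w 0.0884 F [0.1 0.2 0.9]
[0.001, 0.001, 0.27, -0.001, 0.0, 0.003] dist 108mm
[[273.24453952 162.0486326 ]]
```

View pics/t7.png

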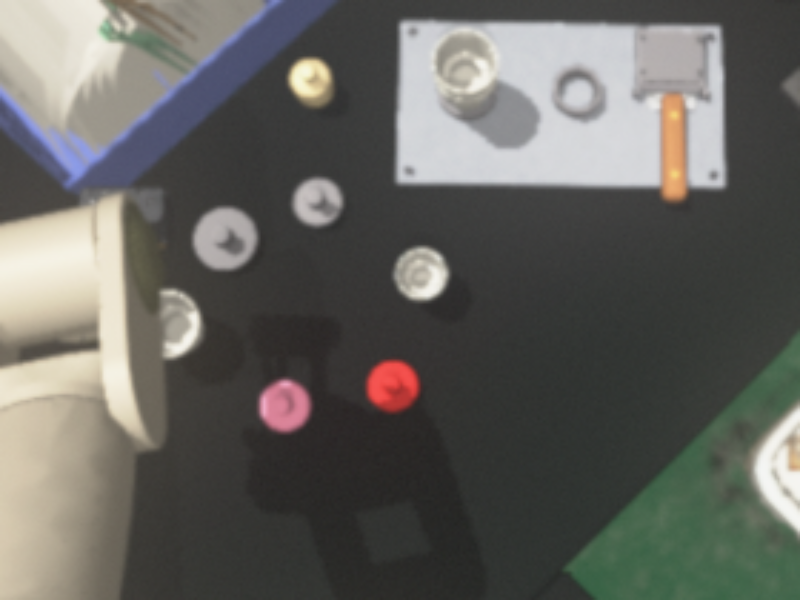

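View pics/s7.png

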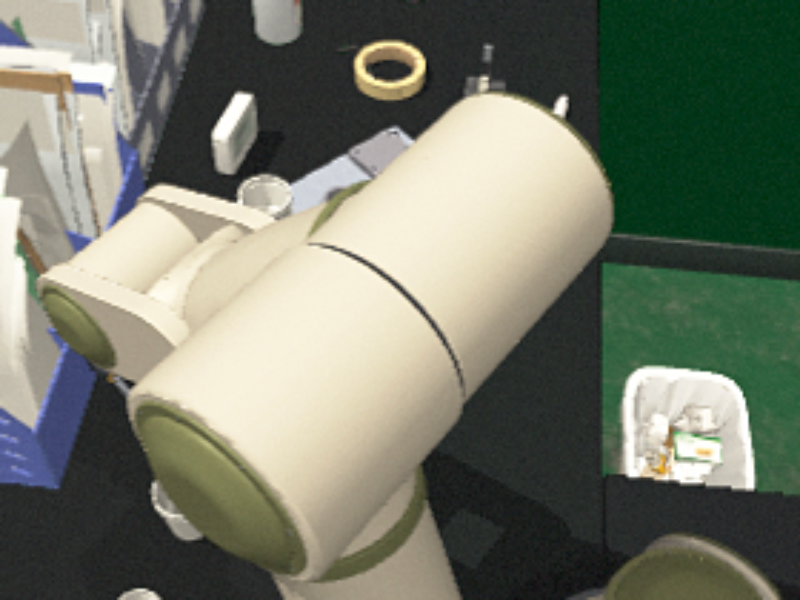

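Run:
```python
from h import *
d=np.load("pics/top0d.npy");P=cloud("top",d); z=P[:,:,2]
m=(z>.02)&(P[:,:,0]>.45)&(P[:,:,0]<.95)&(P[:,:,1]<.6)&(P[:,:,1]>.2)&(d>0); q=P[m]
for y in np.arange(.2,.6,.03):
    k=abs(q[:,1]-y)<.015
    if k.sum(): print("y%.2f"%y,"xmin",np.percentile(q[k,0],1).round(3), q[k][q[k,0]<np.percentile(q[k,0],3)][:,2].round(2).max())
```

```text
y0.20 xmin 0.636 0.12
y0.23 xmin 0.608 0.12
y0.26 xmin 0.578 0.12
y0.29 xmin 0.547 0.12
y0.32 xmin 0.54 0.15
y0.35 xmin 0.569 0.21
y0.38 xmin 0.595 0.26
y0.41 xmin 0.625 0.31
y0.44 xmin 0.655 0.34
y0.47 xmin 0.657 0.33
y0.50 xmin 0.614 0.28
y0.53 xmin 0.455 0.24
y0.56 xmin 0.535 0.22
y0.59 xmin 0.491 0.16
```

Request:
play_rows(steps=[[1,0.001,0.001,0.12,0,0,0],[1,0.001,0.001,0.19,0,0,0],[1,0.001,0.001,0.24,0,0,0],[1,0.001,0.001,0.27,0,0,0],[1,0.001,0.001,0.27,0,0,0],[0,0.001,0.001,0.27,0,0,0],[0,0.001,0.001,0.27,0,0,0],[0,0.001,0.001,0.27,0,0,0],[0,0.001,0.001,0.27,0,0,0]])

```text
clock: 22.25
eef_pos: [0.4149, 0.2199, 0.0444]
ee_rot: [0.704, 0.711, 0.001, 0.0]
contact_force: [0.4, -0.6, 4.2]
gripper_width: 0.0625
```

Run:
```python
from h import *
rows([(.4147,.219,.22,.4),(.664,-.0525,.22,0.4),(.664,-.0525,.175,.4)])
```

```text
t 22.2 grasp pt [0.4149 0.2199 0.0631] yaw 0.6 j [0.23 0.5  1.79 0.   0.86 0.22] w 0.0625 F [ 0.4 -0.6  4.2]
[-0.002, -0.0, -0.392, 0.002, -0.0, 0.004] dist 157mm
[-0.687, 0.616, -0.392, 0.002, -0.0, 0.004] dist 401mm
[-0.687, 0.616, -0.279, 0.002, -0.0, 0.004] dist 386mm
```

Request:
play_rows(steps=[[0,0,0,-0.15,0,0,0],[0,0,0,-0.3,0,0,0],[0,-0.1,0.09,-0.392,0,0,0],[0,-0.2,0.18,-0.392,0,0,0],[0,-0.3,0.27,-0.392,0,0,0],[0,-0.4,0.36,-0.392,0,0,0],[0,-0.5,0.45,-0.392,0,0,0],[0,-0.6,0.54,-0.392,0,0,0],[0,-0.66,0.59,-0.392,0,0,0],[0,-0.687,0.616,-0.37,0,0,0]])

```text
clock: 23.5
eef_pos: [0.6643, -0.0538, 0.1913]
ee_rot: [0.704, 0.71, 0.0, 0.0]
contact_force: [-0.4, 0.4, -0.7]
gripper_width: 0.0622
```

Run:
```python
from h import *
rows([(.664,-.0527,.175,.4),(.664,-.0527,.135,.4)])
```

```text
t 23.5 grasp pt [ 0.6643 -0.0538  0.21  ] yaw 0.5 j [-0.26  0.62  1.01 -0.    1.51 -0.27] w 0.0622 F [-0.4  0.4 -0.7]
[0.003, -0.001, 0.088, 0.0, 0.0, 0.002] dist 35mm
[0.003, -0.001, 0.188, 0.0, 0.0, 0.002] dist 75mm
```

Request:
play_rows(steps=[[0,0.001,0,0.05,0,0,0],[0,0.001,0,0.088,0,0,0],[0,0.001,0,0.088,0,0,0]])

```text
clock: 23.88
eef_pos: [0.6629, -0.0513, 0.1554]
ee_rot: [0.703, 0.711, -0.001, -0.001]
contact_force: [0.4, -0.5, -0.9]
gripper_width: 0.0617
```

Run:
```python
from h import *
rows([(.664,-.0527,.135,.4),(.664,-.0527,.127,.4)])
```

```text
t 23.9 grasp pt [ 0.6629 -0.0513  0.1741] yaw 0.6 j [-0.25  0.65  1.07  0.    1.43 -0.27] w 0.0617 F [ 0.4 -0.5 -0.9]
[-0.004, 0.003, 0.098, -0.004, -0.001, 0.005] dist 39mm
[-0.004, 0.003, 0.118, -0.004, -0.001, 0.005] dist 47mm
```

Request:
play_rows(steps=[[0,-0.002,0.002,0.04,0,0,0],[0,-0.002,0.002,0.07,0,0,0],[0,-0.002,0.002,0.09,0,0,0],[0,-0.002,0.002,0.105,0,0,0],[0,-0.002,0.002,0.11,0,0,0]])

```text
clock: 24.5
eef_pos: [0.6644, -0.0529, 0.1124]
ee_rot: [0.704, 0.711, -0.0, -0.0]
contact_force: [0.0, 0.3, -0.2]
gripper_width: 0.0619
```

Request:
play_rows(steps=[[0,0,0,0.006,0,0,0],[0,0,0,0.012,0,0,0],[0,0,0,0.014,0,0,0],[0,0,0,0.014,0,0,0]])

```text
clock: 25.0
eef_pos: [0.6647, -0.053, 0.1082]
ee_rot: [0.704, 0.711, 0.0, 0.001]
contact_force: [-2.4, 1.1, 4.7]
gripper_width: 0.0622
```

Request:
play_rows(steps=[[1,0,0,-0.002,0,0,0],[1,0,0,-0.002,0,0,0],[1,0,0,-0.002,0,0,0],[1,0,0,-0.1,0,0,0],[1,0,0,-0.2,0,0,0],[1,0,0,-0.25,0,0,0],[1,0,0,-0.25,0,0,0]])

```text
clock: 25.88
eef_pos: [0.6649, -0.053, 0.2084]
ee_rot: [0.704, 0.711, 0.001, 0.001]
contact_force: [-0.4, 0.4, -0.7]
gripper_width: 0.0881
```

Run:
```python
from h import *
rows([(.505,.180,.15,0.4)])
```

```text
t 25.9 grasp pt [ 0.6648 -0.053   0.2271] yaw 0.6 j [-0.26  0.61  0.99 -0.    1.54 -0.27] w 0.0881 F [-0.4  0.4 -0.7]
[0.587, -0.394, 0.191, 0.004, 0.001, 0.004] dist 293mm
```

Request:
play_rows(steps=[[0.5,0.587,-0.394,0,0,0,0],[0.5,0.587,-0.394,0,0,0,0],[0.5,0.587,-0.394,0,0,0,0],[0.5,0.587,-0.394,0.1,0,0,0],[0.5,0.587,-0.394,0.15,0,0,0],[0.5,0.587,-0.394,0.191,0,0,0],[0.5,0.587,-0.394,0.191,0,0,0]])

```text
clock: 26.75
eef_pos: [0.5034, 0.1804, 0.1289]
ee_rot: [0.703, 0.711, -0.002, -0.001]
contact_force: [0.8, 0.7, 0.3]
gripper_width: 0.0436
```

Run:
```python
from h import *
im=np.load("pics/t7_top.npz")["im"]
for nm,px,r in [("capL",(189,223),.031),("capS",(221,211),.0235)]: print(nm,*ringfit(im,"top",px,.015,r,110))
im,d=shot("top","t8"); cv2.imwrite("pics/t8.png",cv2.resize(im[140:350,110:390,::-1],(800,600)))
im,d=shot("scene","s8"); cv2.imwrite("pics/s8.png",cv2.resize(im[120:330,150:430,::-1],(800,600)))
rows([(.505,.180,.037,0.4)])
print(proj("top",[[.664,-.0525,.134]]))
```

```text
capL [0.50540784 0.18053755] 0.000799675229739507 [0.05762751 0.06264178]
capS [0.54477971 0.09055917] 0.0006224710710469487 [0.04628421 0.04591587]
t 26.9 grasp pt [0.5047 0.18   0.1493] yaw 0.5 j [ 0.12  0.46  1.51 -0.    1.18  0.11] w 0.0442 F [-0.3  0.2  0.6]
[-0.0, 0.001, 0.281, -0.0, 0.0, 0.003] dist 112mm
[[273.15009548 158.8183952 ]]
```

View pics/t8.png

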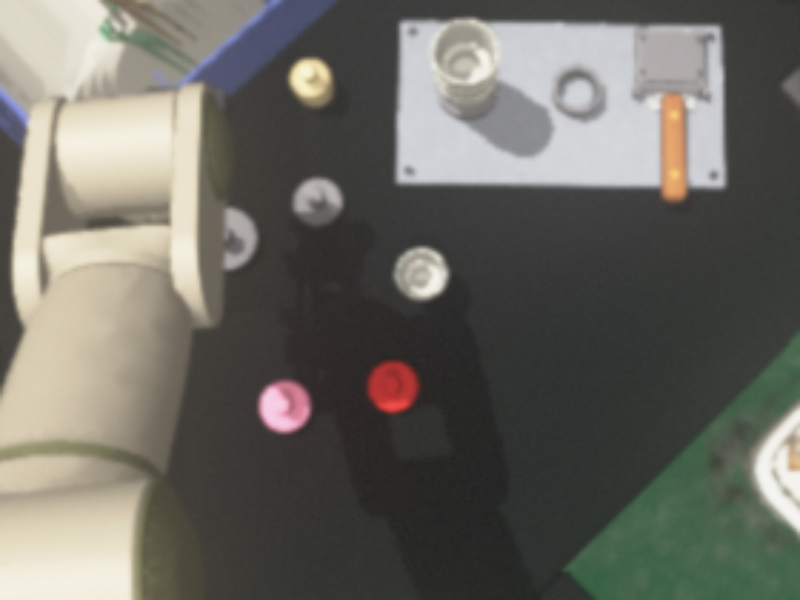

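View pics/s8.png

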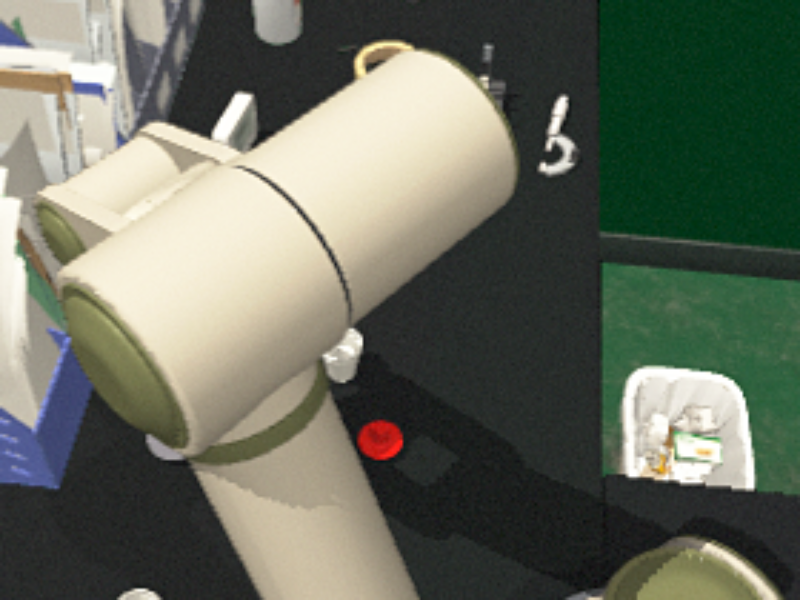

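Run:
```python
from h import *
d=np.load("pics/t8_top.npz")["d"];P=cloud("top",d)
d0=np.load("pics/top0d.npy");P0=cloud("top",d0)
q=P[172:250,110:192]; q=q[q[:,:,2]>.25].reshape(-1,3)
print(len(q),q.min(0).round(3),q.max(0).round(3))
for y in (.12,.16,.2,.24,.28): 
    k=q[abs(q[:,1]-y)<.02]; print(y,k.min(0).round(3),k.max(0).round(3)) if len(k) else 0
m=(P0[:,:,0]<.62)&(P0[:,:,0]>.45)&(P0[:,:,1]>.2)&(P0[:,:,1]<.36)&(P0[:,:,2]>.05); print("box zmax near", P0[m].max(0).round(3), np.percentile(P0[m][:,2],[50,90]))
```

```text
5479 [0.378 0.105 0.25 ] [0.586 0.295 0.513]
0.12 [0.38  0.105 0.341] [0.554 0.14  0.506]
0.16 [0.378 0.14  0.311] [0.547 0.18  0.513]
0.2 [0.379 0.18  0.279] [0.543 0.22  0.504]
0.24 [0.384 0.22  0.384] [0.543 0.242 0.461]
0.28 [0.581 0.288 0.25 ] [0.586 0.295 0.26 ]
box zmax near [0.62  0.36  0.305] [0.13580795 0.26354186]
```

Request:
play_rows(steps=[[0.5,0.001,0.001,0.02,0,0,0.22],[0.5,0.001,0.001,0.05,0,0,0.44],[0.5,0.001,0.001,0.1,0,0,0.66],[0.5,0.001,0.001,0.18,0,0,0.78],[0.5,0.001,0.001,0.24,0,0,0.78],[0.5,0.001,0.001,0.27,0,0,0.78],[0.5,0.001,0.001,0.278,0,0,0.78],[0.5,0.001,0.001,0.278,0,0,0.78]])

```text
clock: 27.85
eef_pos: [0.5054, 0.1806, 0.0202]
ee_rot: [0.885, 0.465, 0.001, 0.0]
contact_force: [-0.5, -0.3, 0.6]
gripper_width: 0.0439
```

Request:
play_rows(steps=[[0,0,0,0,0,0,0],[0,0,0,0,0,0,0],[0,0,0,0,0,0,0],[0,0,0,0,0,0,0],[0,0,0,0,0,0,0]])

```text
clock: 28.48
eef_pos: [0.5051, 0.1807, 0.0198]
ee_rot: [0.885, 0.465, 0.0, 0.0]
contact_force: [-0.8, 0.6, 4.7]
gripper_width: 0.0174
```

Run:
```python
from h import *
rows([(.505,.180,.23,-34),(.664,-.0527,.23,-34),(.664,-.0527,.18,-34)])
```

```text
t 28.5 grasp pt [0.505  0.1807 0.0385] yaw -34.5 j [0.12 0.62 1.62 0.   0.9  0.73] w 0.0174 F [-0.8  0.6  4.7]
[-0.001, 0.001, -0.479, 0.0, -0.0, -0.012] dist 191mm
[-0.255, 0.658, -0.479, 0.0, -0.0, -0.012] dist 341mm
[-0.255, 0.658, -0.354, 0.0, -0.0, -0.012] dist 316mm
```

Request:
play_rows(steps=[[0,0,0,-0.15,0,0,0],[0,0,0,-0.3,0,0,0],[0,-0.02,0.05,-0.43,0,0,0],[0,-0.07,0.18,-0.479,0,0,0],[0,-0.12,0.31,-0.479,0,0,0],[0,-0.17,0.44,-0.479,0,0,0],[0,-0.22,0.57,-0.479,0,0,0],[0,-0.255,0.658,-0.479,0,0,0],[0,-0.255,0.658,-0.43,0,0,0],[0,-0.255,0.658,-0.38,0,0,0]])

```text
clock: 29.72
eef_pos: [0.6639, -0.0531, 0.1703]
ee_rot: [0.885, 0.465, -0.0, -0.0]
contact_force: [0.5, -0.3, -0.1]
gripper_width: 0.0173
```

Request:
play_rows(steps=[[0,0,0,0,0,0,0],[0,0,0,0,0,0,0]])

```text
clock: 29.98
eef_pos: [0.6642, -0.0525, 0.1723]
ee_rot: [0.885, 0.465, 0.0, 0.0]
contact_force: [0.1, 0.2, -0.6]
gripper_width: 0.0172
```

Run:
```python
from h import *
im,d=shot("scene","s9"); cv2.imwrite("pics/s9.png",cv2.resize(im[120:240,180:340,::-1],(800,600)))
rows([(.664,-.0527,.175,-34.5),(.664,-.0527,.165,-34.5)])
```

```text
t 30.0 grasp pt [ 0.6642 -0.0525  0.1913] yaw -34.5 j [-0.26  0.63  1.05 -0.    1.46  0.35] w 0.0175 F [ 0.   0.2 -0.6]
[-0.001, -0.0, 0.041, 0.002, -0.001, -0.0] dist 16mm
[-0.001, -0.0, 0.066, 0.002, -0.001, -0.0] dist 26mm
```

View pics/s9.png

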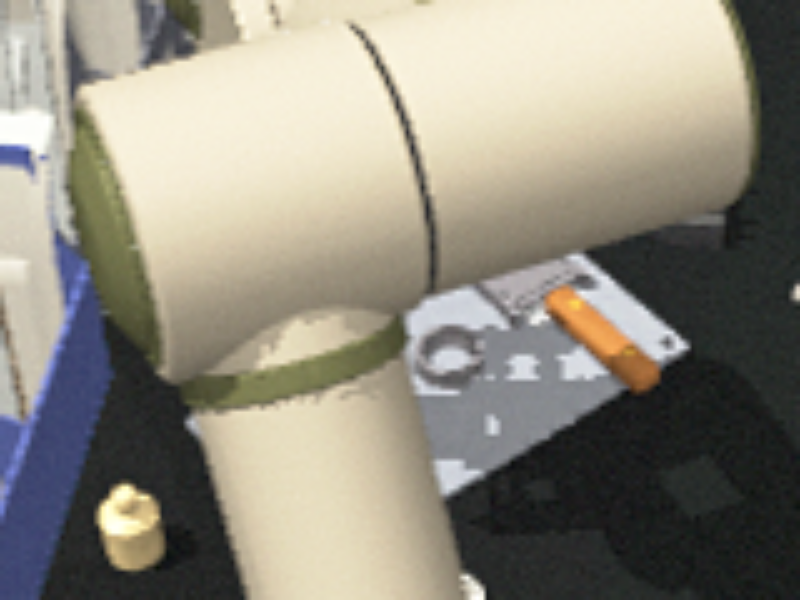

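Request:
play_rows(steps=[[0,-0.001,0,0.03,0,0,0],[0,-0.001,0,0.05,0,0,0],[0,-0.001,0,0.062,0,0,0],[0,-0.001,0,0.068,0,0,0],[0,-0.001,0,0.068,0,0,0]])

```text
clock: 30.65
eef_pos: [0.6638, -0.0528, 0.1443]
ee_rot: [0.885, 0.465, -0.0, -0.0]
contact_force: [-0.0, 0.1, -0.5]
gripper_width: 0.0174
```

Request:
play_rows(steps=[[0,0,0,0.005,0,0,0],[0,0,0,0.01,0,0,0],[0,0,0,0.01,0,0,0]])

```text
clock: 31.02
eef_pos: [0.6645, -0.053, 0.1425]
ee_rot: [0.885, 0.465, 0.002, 0.001]
contact_force: [-1.4, 1.0, 9.9]
gripper_width: 0.0172
```

Request:
play_rows(steps=[[0.6,0,0,-0.003,0,0,0],[0.6,0,0,-0.003,0,0,0],[0.6,0,0,-0.003,0,0,0],[0.6,0,0,-0.1,0,0,0],[1,0,0,-0.2,0,0,-0.2],[1,0,0,-0.25,0,0,-0.4],[1,0,0,-0.25,0,0,-0.6],[1,0,0,-0.25,0,0,-0.77]])

```text
clock: 32.02
eef_pos: [0.6637, -0.0529, 0.2403]
ee_rot: [0.705, 0.709, -0.0, 0.0]
contact_force: [-0.0, -0.1, -0.2]
gripper_width: 0.0877
```

Run:
```python
from h import *
rows([(.4696,-.0162,.15,0.4)])
```

```text
t 32.0 grasp pt [ 0.6637 -0.0529  0.259 ] yaw 0.4 j [-0.26  0.59  0.93 -0.    1.62 -0.26] w 0.0877 F [-0.  -0.1 -0.2]
[0.095, -0.485, 0.273, 0.0, 0.0, -0.0] dist 226mm
```

Request:
play_rows(steps=[[1,0.03,-0.16,0,0,0,0],[1,0.06,-0.32,0,0,0,0],[1,0.095,-0.485,0,0,0,0],[1,0.095,-0.485,0.1,0,0,0],[1,0.095,-0.485,0.2,0,0,0],[1,0.095,-0.485,0.25,0,0,0],[1,0.095,-0.485,0.25,0,0,0]])

```text
clock: 32.9
eef_pos: [0.4691, -0.0151, 0.1394]
ee_rot: [0.706, 0.708, -0.001, -0.001]
contact_force: [0.3, -0.9, 0.5]
gripper_width: 0.0882
```

Run:
```python
from h import *
im,d=shot("top","t10"); cv2.imwrite("pics/t10.png",cv2.resize(im[140:350,110:390,::-1],(800,600)))
rows([(.4696,-.0162,.0485,0.4)])
print(proj("top",[[.664,-.0527,.138],[.664,-.0527,.163]]))
```

```text
t 33.0 grasp pt [ 0.4697 -0.0153  0.1592] yaw 0.1 j [-0.29  0.35  1.67 -0.    1.12 -0.29] w 0.0882 F [ 0.3 -0.5  0.3]
[-0.002, -0.0, 0.277, -0.001, -0.0, -0.006] dist 111mm
[[273.21288728 158.34667317]
 [273.12597803 155.31419884]]
```

View pics/t10.png

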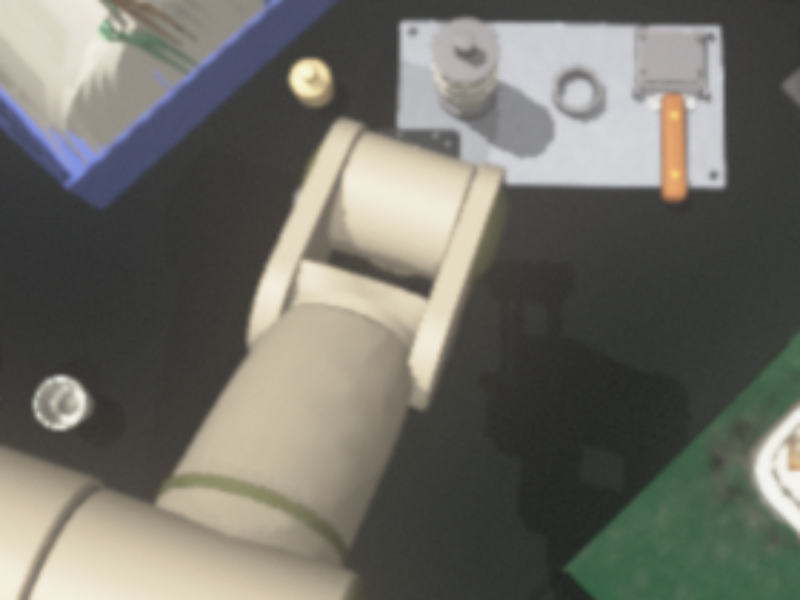

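Request:
play_rows(steps=[[1,-0.002,0,0.12,0,0,0],[1,-0.002,0,0.19,0,0,0],[1,-0.002,0,0.24,0,0,0],[1,-0.002,0,0.275,0,0,0],[1,-0.002,0,0.275,0,0,0],[0,-0.002,0,0.275,0,0,0],[0,-0.002,0,0.275,0,0,0],[0,-0.002,0,0.275,0,0,0],[0,-0.002,0,0.275,0,0,0],[0,-0.002,0,0.275,0,0,0]])

```text
clock: 34.2
eef_pos: [0.4697, -0.0161, 0.0305]
ee_rot: [0.706, 0.708, 0.0, 0.0]
contact_force: [0.3, -0.7, 1.4]
gripper_width: 0.0461
```

Run:
```python
from h import *
rows([(.4696,-.0162,.14,.4),(.665,-.1615,.14,0.4),(.665,-.1615,.095,.4)])
```

```text
t 34.2 grasp pt [ 0.4697 -0.0161  0.0492] yaw 0.1 j [-0.29  0.52  1.8  -0.    0.82 -0.29] w 0.0461 F [ 0.3 -0.7  1.4]
[-0.0, -0.0, -0.227, 0.0, 0.0, -0.006] dist 91mm
[-0.365, 0.487, -0.227, 0.0, 0.0, -0.006] dist 260mm
[-0.365, 0.487, -0.114, 0.0, 0.0, -0.006] dist 248mm
```

Request:
play_rows(steps=[[0,0,0,-0.13,0,0,0],[0,-0.1,0,-0.227,0,0,0],[0,-0.2,0.05,-0.227,0,0,0],[0,-0.3,0.15,-0.227,0,0,0],[0,-0.365,0.28,-0.227,0,0,0],[0,-0.366,0.41,-0.227,0,0,0],[0,-0.366,0.487,-0.22,0,0,0],[0,-0.366,0.487,-0.16,0,0,0],[0,-0.366,0.487,-0.114,0,0,0],[0,-0.366,0.487,-0.114,0,0,0]])

```text
clock: 35.45
eef_pos: [0.664, -0.1617, 0.0742]
ee_rot: [0.706, 0.708, -0.001, -0.002]
contact_force: [-0.4, -0.4, -0.7]
gripper_width: 0.0461
```

Run:
```python
from h import *
im,d=shot("top","t11"); cv2.imwrite("pics/t11.png",cv2.resize(im[130:250,220:380,::-1],(800,600)))
im,d=shot("scene","s11"); cv2.imwrite("pics/s11.png",cv2.resize(im[110:230,200:360,::-1],(800,600)))
rows([(.665,-.1622,.07,.4),(.665,-.1622,.057,.4)])
```

```text
t 35.5 grasp pt [ 0.6649 -0.1621  0.0952] yaw 0.1 j [-0.41  0.75  1.1   0.    1.29 -0.41] w 0.0461 F [0.4 1.3 0.1]
[-0.0, 0.0, 0.063, 0.0, 0.0, -0.006] dist 25mm
[-0.0, 0.0, 0.095, 0.0, 0.0, -0.006] dist 38mm
```

View pics/s11.png

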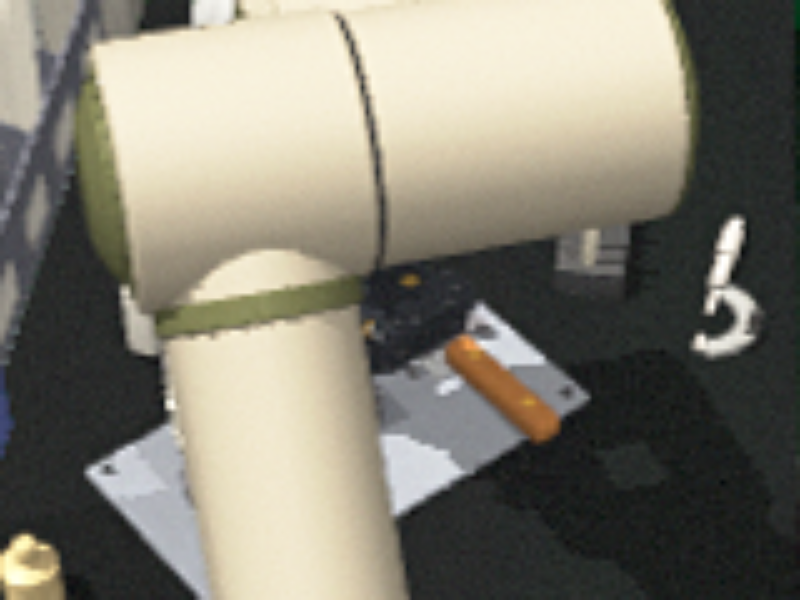

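View pics/t11.png

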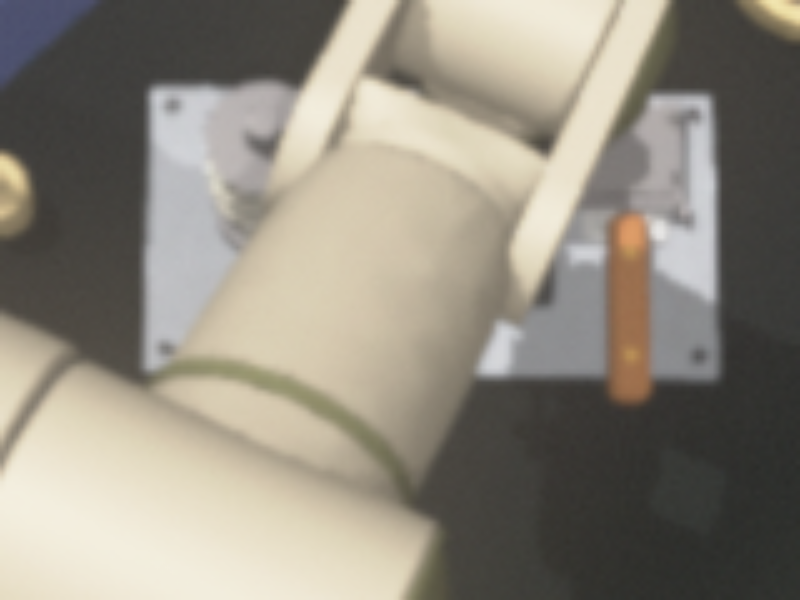

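Request:
play_rows(steps=[[0,0,0,0.03,0,0,0],[0,0,0,0.055,0,0,0],[0,0,0,0.07,0,0,0],[0,0,0,0.08,0,0,0],[0,0,0,0.085,0,0,0]])

```text
clock: 36.17
eef_pos: [0.6648, -0.1622, 0.0418]
ee_rot: [0.706, 0.708, -0.0, 0.0]
contact_force: [-1.2, -1.6, 0.7]
gripper_width: 0.0462
```

Request:
play_rows(steps=[[0,0,0,0.005,0,0,0],[0,0,0,0.01,0,0,0],[0,0,0,0.014,0,0,0],[0,0,0,0.014,0,0,0]])

```text
clock: 36.67
eef_pos: [0.6651, -0.1628, 0.0383]
ee_rot: [0.706, 0.708, -0.0, 0.001]
contact_force: [-3.7, -2.0, 10.2]
gripper_width: 0.0461
```

Request:
play_rows(steps=[[1,0,0,-0.004,0,0,0],[1,0,0,-0.004,0,0,0],[1,0,0,-0.004,0,0,0],[1,0,0,-0.004,0,0,0],[1,0,0,-0.1,0,0,0],[1,0,0,-0.25,0,0,0],[1,0,0,-0.35,0,0,0],[1,0,-0.1,-0.4,0,0,0],[1,0.1,-0.25,-0.4,0,0,0],[1,0.3,-0.4,-0.4,0,0,0]])

```text
clock: 37.92
eef_pos: [0.5318, -0.0784, 0.1964]
ee_rot: [0.707, 0.707, 0.0, 0.0]
contact_force: [0.7, 0.9, -0.2]
gripper_width: 0.0882
```

Run:
```python
from h import *
rows([(.3395,.318,.2,0.4)])
```

```text
t 37.9 grasp pt [ 0.5318 -0.0784  0.2151] yaw 0.0 j [-0.37  0.39  1.41  0.    1.34 -0.37] w 0.0882 F [ 0.7  0.9 -0.2]
[0.991, -0.481, 0.038, 0.0, 0.0, -0.009] dist 441mm
```

Request:
play_rows(steps=[[1,0.991,-0.481,0.03,0,0,0],[1,0.991,-0.481,0.03,0,0,0],[1,0.991,-0.481,0.03,0,0,0],[1,0.991,-0.481,0.03,0,0,0],[1,0.991,-0.481,0.03,0,0,0],[1,0.991,-0.481,0.03,0,0,0],[1,0.991,-0.481,0.03,0,0,0],[1,0.991,-0.481,0.03,0,0,0],[1,0.991,-0.481,0.1,0,0,0]])

```text
clock: 39.05
eef_pos: [0.3411, 0.3179, 0.1572]
ee_rot: [0.706, 0.708, 0.002, 0.001]
contact_force: [0.3, -0.4, -0.3]
gripper_width: 0.0882
```

Run:
```python
from h import *
im,d=shot("top","t12"); cv2.imwrite("pics/t12.png",cv2.resize(im[140:350,50:330,::-1],(800,600)))
cv2.imwrite("pics/t12b.png",cv2.resize(im[130:250,220:380,::-1],(800,600)))
im,d=shot("scene","s12"); cv2.imwrite("pics/s12.png",cv2.resize(im[120:330,150:430,::-1],(800,600)))
rows([(.3395,.318,.0485,0.4)])
print(proj("top",[[.6645,-.1627,.064]]))
```

```text
t 39.1 grasp pt [0.3398 0.3161 0.1733] yaw 0.1 j [ 0.49  0.32  1.66 -0.    1.16  0.49] w 0.0882 F [ 0.1  0.1 -0.1]
[0.005, 0.001, 0.312, -0.005, 0.003, -0.007] dist 125mm
[[313.11063649 167.48141029]]
```

View pics/t12.png

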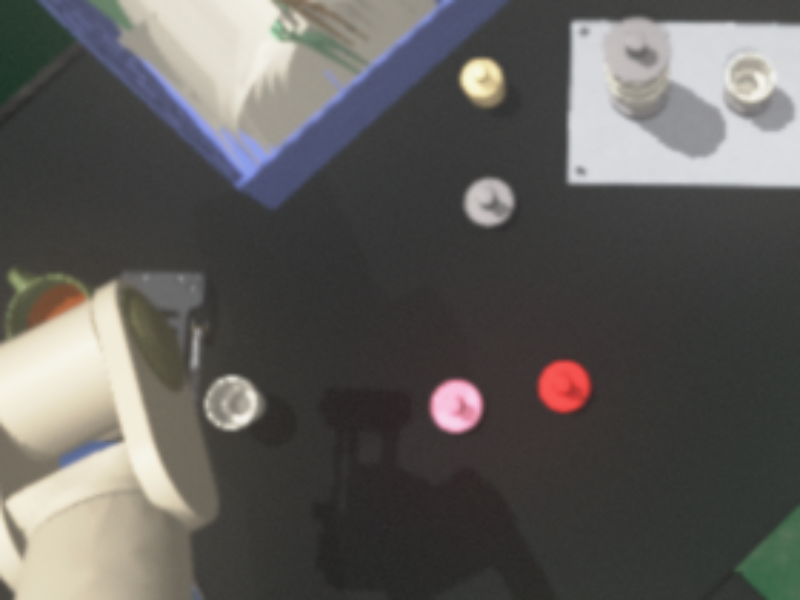

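View pics/t12b.png

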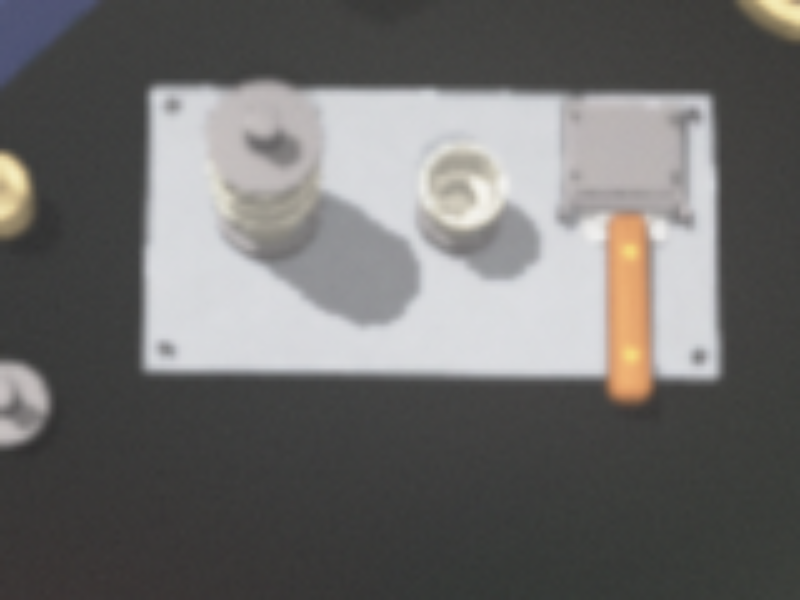

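View pics/s12.png

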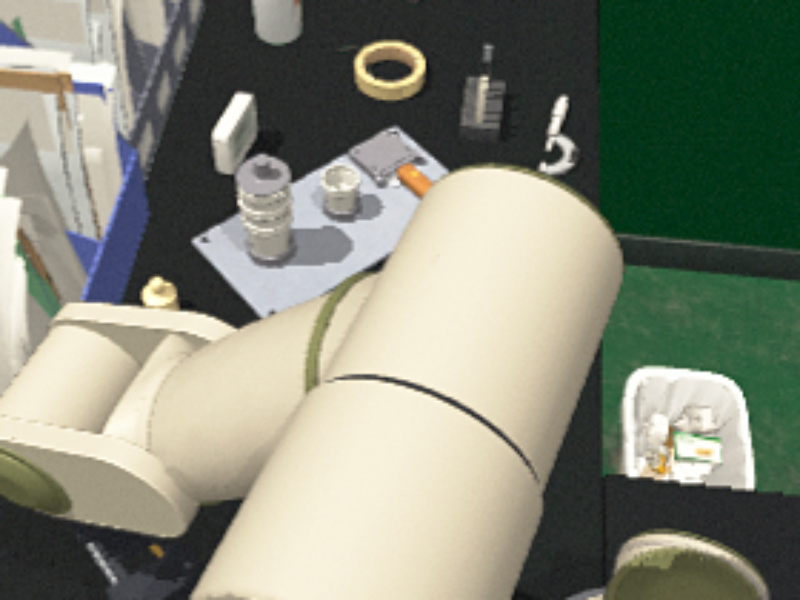

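Request:
play_rows(steps=[[1,0.004,0,0.12,0,0,0],[1,0.004,0,0.2,0,0,0],[1,0.004,0,0.26,0,0,0],[1,0.004,0,0.3,0,0,0],[1,0.004,0,0.31,0,0,0],[1,0.004,0,0.31,0,0,0]])

```text
clock: 39.9
eef_pos: [0.3411, 0.3186, 0.033]
ee_rot: [0.707, 0.708, 0.0, 0.0]
contact_force: [0.0, -1.1, 0.4]
gripper_width: 0.0879
```

Run:
```python
from h import *
rows([(.3395,.318,.0485,0.4)])
```

```text
t 39.9 grasp pt [0.3411 0.3186 0.0517] yaw 0.1 j [ 0.5   0.52  1.8  -0.    0.82  0.5 ] w 0.0879 F [ 0.  -1.1  0.4]
[-0.002, -0.004, 0.008, 0.001, -0.0, -0.007] dist 4mm
```

Request:
play_rows(steps=[[0,0,0,0,0,0,0],[0,0,0,0,0,0,0],[0,0,0,0,0,0,0],[0,0,0,0,0,0,0],[0,0,0,0,0,0,0]])

```text
clock: 40.52
eef_pos: [0.3404, 0.3189, 0.0324]
ee_rot: [0.706, 0.708, 0.0, 0.0]
contact_force: [0.1, -0.3, 0.9]
gripper_width: 0.0467
```

Run:
```python
from h import *
rows([(.3395,.318,.2,0.4),(.52,-.05,.2,.4)])
```

```text
t 40.5 grasp pt [0.3404 0.3189 0.0511] yaw 0.1 j [ 0.5   0.52  1.81 -0.    0.82  0.5 ] w 0.0467 F [ 0.1 -0.3  0.9]
[-0.002, -0.002, -0.372, 0.0, -0.0, -0.006] dist 149mm
[-0.923, 0.447, -0.372, 0.0, -0.0, -0.006] dist 436mm
```

Request:
play_rows(steps=[[0,0,0,-0.15,0,0,0],[0,0,0,-0.3,0,0,0],[0,-0.13,0.06,-0.372,0,0,0],[0,-0.26,0.12,-0.372,0,0,0],[0,-0.39,0.18,-0.372,0,0,0],[0,-0.52,0.25,-0.372,0,0,0],[0,-0.65,0.31,-0.372,0,0,0],[0,-0.78,0.38,-0.372,0,0,0],[0,-0.923,0.447,-0.372,0,0,0],[0,-0.923,0.447,-0.372,0,0,0]])

```text
clock: 41.78
eef_pos: [0.521, -0.0534, 0.1805]
ee_rot: [0.708, 0.706, -0.0, 0.0]
contact_force: [0.4, -0.2, 0.1]
gripper_width: 0.0466
```

Run:
```python
from h import *
rows([(.58,-.1625,.17,0.4),(.6648,-.1625,.17,0.4),(.6648,-.1625,.13,0.4)])
```

```text
t 41.8 grasp pt [ 0.521  -0.0534  0.1992] yaw -0.1 j [-0.33  0.39  1.47 -0.    1.29 -0.33] w 0.0466 F [ 0.4 -0.2  0.1]
[-0.272, 0.148, 0.073, -0.0, 0.0, -0.012] dist 127mm
[-0.272, 0.36, 0.073, -0.0, 0.0, -0.012] dist 183mm
[-0.272, 0.36, 0.173, -0.0, 0.0, -0.012] dist 193mm
```

Request:
play_rows(steps=[[0,-0.12,0.05,0.02,0,0,0],[0,-0.24,0.1,0.04,0,0,0],[0,-0.272,0.2,0.073,0,0,0],[0,-0.272,0.3,0.073,0,0,0],[0,-0.272,0.36,0.073,0,0,0],[0,-0.272,0.36,0.12,0,0,0],[0,-0.272,0.36,0.173,0,0,0],[0,-0.272,0.36,0.173,0,0,0],[0,-0.272,0.36,0.173,0,0,0]])

```text
clock: 42.9
eef_pos: [0.6644, -0.158, 0.1129]
ee_rot: [0.706, 0.708, 0.0, 0.0]
contact_force: [0.3, -0.4, -0.6]
gripper_width: 0.0471
```

Run:
```python
from h import *
rows([(.6648,-.1625,.095,0.4),(.6648,-.1625,.087,0.4)])
```

```text
t 42.9 grasp pt [ 0.6644 -0.158   0.1316] yaw 0.2 j [-0.41  0.71  1.07  0.    1.36 -0.41] w 0.0471 F [ 0.3 -0.4 -0.6]
[-0.011, 0.001, 0.091, 0.001, 0.0, -0.006] dist 37mm
[-0.011, 0.001, 0.111, 0.001, 0.0, -0.006] dist 45mm
```

Request:
play_rows(steps=[[0,-0.011,0.001,0.01,0,0,0],[0,-0.011,0.001,0.02,0,0,0],[0,-0.011,0.001,0.02,0,0,0]])

```text
clock: 43.28
eef_pos: [0.6644, -0.163, 0.1036]
ee_rot: [0.706, 0.708, -0.0, -0.0]
contact_force: [0.9, 0.6, -1.2]
gripper_width: 0.0468
```

Run:
```python
from h import *
rows([(.6648,-.1625,.095,0.4),(.6648,-.1625,.087,0.4)])
```

```text
t 43.3 grasp pt [ 0.6644 -0.163   0.1223] yaw 0.1 j [-0.41  0.72  1.07  0.    1.35 -0.42] w 0.0468 F [ 0.9  0.6 -1.2]
[0.001, 0.001, 0.068, -0.001, -0.0, -0.007] dist 27mm
[0.001, 0.001, 0.088, -0.001, -0.0, -0.007] dist 35mm
```

Request:
play_rows(steps=[[0,0.001,0.001,0.025,0,0,0],[0,0.001,0.001,0.045,0,0,0],[0,0.001,0.001,0.06,0,0,0],[0,0.001,0.001,0.072,0,0,0],[0,0.001,0.001,0.08,0,0,0]])

```text
clock: 43.9
eef_pos: [0.665, -0.1625, 0.0717]
ee_rot: [0.706, 0.708, -0.0, -0.0]
contact_force: [0.4, -0.3, -0.3]
gripper_width: 0.0464
```

Request:
play_rows(steps=[[0,0,0,0.005,0,0,0],[0,0,0,0.01,0,0,0],[0,0,0,0.012,0,0,0],[0,0,0,0.012,0,0,0]])

```text
clock: 44.4
eef_pos: [0.6652, -0.1626, 0.0683]
ee_rot: [0.706, 0.708, 0.0, 0.001]
contact_force: [-2.8, 0.3, 5.1]
gripper_width: 0.0469
```

Request:
play_rows(steps=[[1,0,0,-0.003,0,0,0],[1,0,0,-0.003,0,0,0],[1,0,0,-0.003,0,0,0],[1,0,0,-0.1,0,0,0],[1,0,0,-0.25,0,0,0],[1,0,-0.05,-0.35,0,0,0],[1,0,-0.2,-0.35,0,0,0],[1,0,-0.35,-0.35,0,0,0],[1,0,-0.35,-0.35,0,0,0],[1,0,-0.35,-0.35,0,0,0]])

```text
clock: 45.65
eef_pos: [0.5258, -0.1632, 0.2077]
ee_rot: [0.706, 0.708, 0.0, 0.001]
contact_force: [0.3, -0.3, -0.2]
gripper_width: 0.0881
```

Run:
```python
from h import *
im,d=shot("top","t13"); cv2.imwrite("pics/t13.png",cv2.resize(im[140:350,110:390,::-1],(800,600)))
im,d=shot("scene","s13"); cv2.imwrite("pics/s13.png",cv2.resize(im[120:330,150:430,::-1],(800,600)))
print("capS",*ringfit(np.load("pics/t13_top.npz")["im"],"top",(221,211),.015,.0235,110))
rows([(.5448,.0907,.16,-40)])
print(proj("top",[[.6645,-.1625,.092]]))
```

```text
capS [0.54546081 0.09150481] 0.0018636227055774963 [0.04352702 0.04578642]
t 45.8 grasp pt [ 0.5263 -0.1631  0.2259] yaw 0.1 j [-0.52  0.41  1.35  0.    1.38 -0.52] w 0.0880 F [ 0.3 -0.2 -0.9]
[0.635, 0.048, 0.165, 0.002, 0.0, 0.892] dist 263mm
[[313.83475863 164.48390055]]
```

View pics/t13.png

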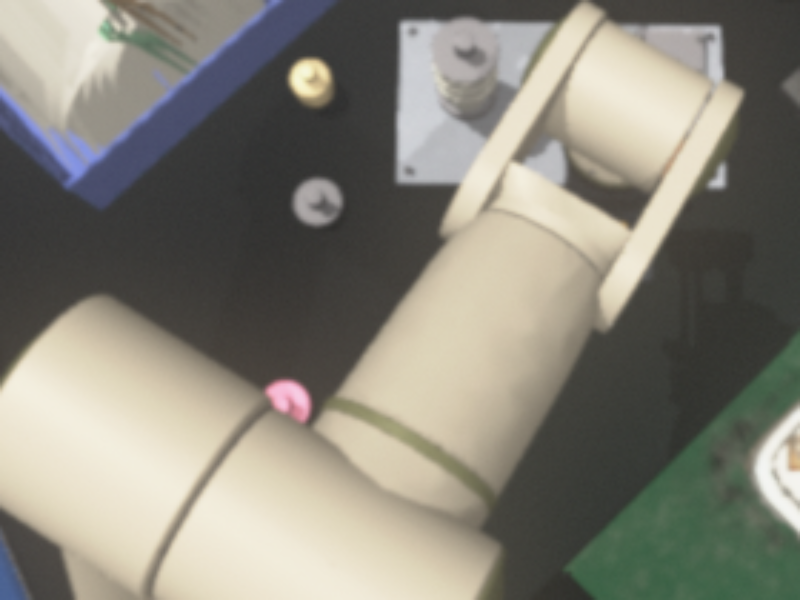

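View pics/s13.png

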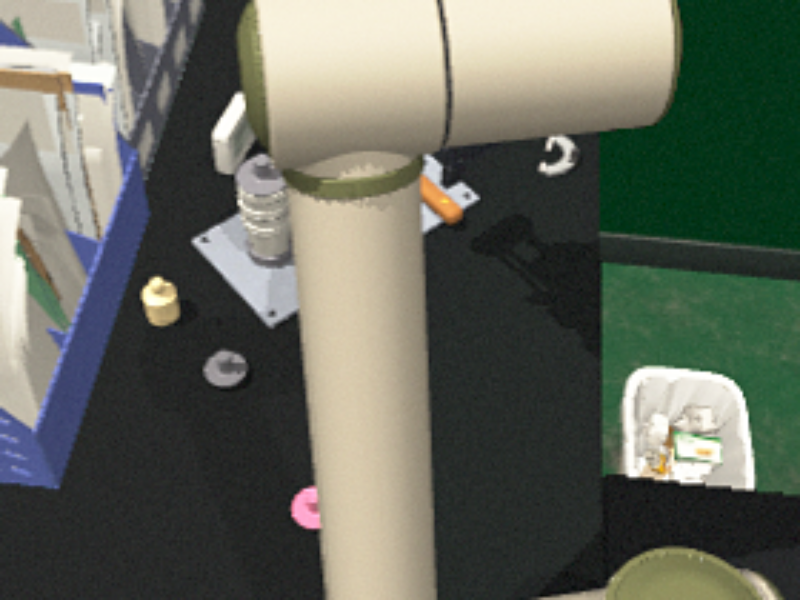

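Request:
play_rows(steps=[[0.5,0.14,0.01,0,0,0,0.2],[0.5,0.28,0.02,0,0,0,0.4],[0.5,0.42,0.03,0,0,0,0.6],[0.5,0.56,0.04,0,0,0,0.8],[0.5,0.635,0.048,0.08,0,0,0.892],[0.5,0.635,0.048,0.165,0,0,0.892],[0.5,0.635,0.048,0.165,0,0,0.892],[0.5,0.635,0.048,0.165,0,0,0.892]])

```text
clock: 46.75
eef_pos: [0.5448, 0.0911, 0.1422]
ee_rot: [0.906, 0.422, 0.001, 0.0]
contact_force: [0.8, -0.5, -0.4]
gripper_width: 0.044
```

Run:
```python
from h import *
im,d=shot("top","t14"); cv2.imwrite("pics/t14.png",cv2.resize(im[130:250,220:380,::-1],(800,600)))
rows([(.545,.0907,.0375,-40)])
```

```text
t 46.8 grasp pt [0.5448 0.091  0.1612] yaw -40.0 j [-0.05  0.47  1.45  0.    1.22  0.65] w 0.0439 F [-0.   0.3 -0.1]
[-0.001, 0.0, 0.309, 0.003, -0.002, -0.001] dist 124mm
```

View pics/t14.png

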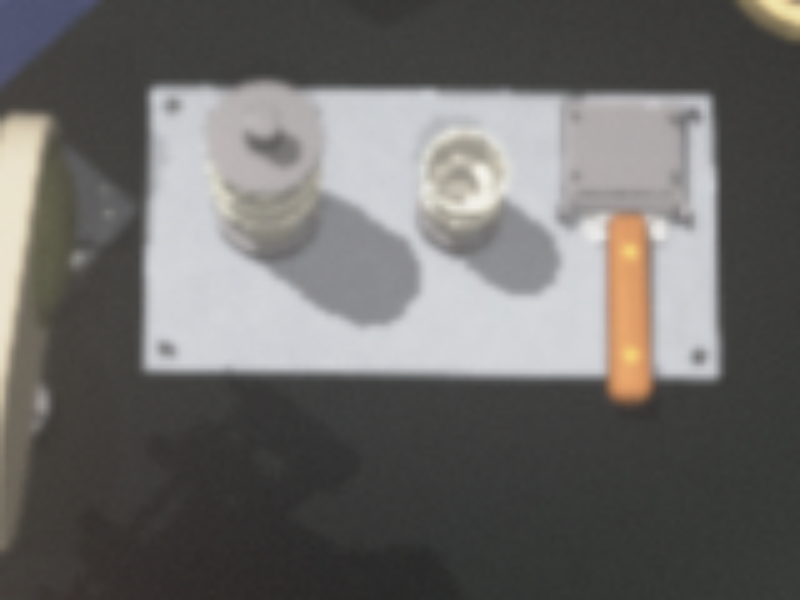

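Request:
play_rows(steps=[[0.5,0,0,0.1,0,0,0],[0.5,0,0,0.2,0,0,0],[0.5,0,0,0.27,0,0,0],[0.5,0,0,0.3,0,0,0],[0.5,0,0,0.307,0,0,0],[0,0,0,0.307,0,0,0],[0,0,0,0.307,0,0,0],[0,0,0,0.307,0,0,0],[0,0,0,0.307,0,0,0],[0,0,0,0.307,0,0,0]])

```text
clock: 48.05
eef_pos: [0.544, 0.0912, 0.0189]
ee_rot: [0.906, 0.422, 0.0, 0.0]
contact_force: [-0.4, -0.3, 6.0]
gripper_width: 0.0157
```

Run:
```python
from h import *
rows([(.545,.09,.2,-40),(.53,-.14,.22,0)])
```

```text
t 48.0 grasp pt [0.5439 0.0912 0.0376] yaw -40.0 j [-0.05  0.64  1.58 -0.    0.93  0.65] w 0.0157 F [-0.4 -0.3  6. ]
[-0.0, 0.004, -0.406, 0.001, -0.001, -0.0] dist 162mm
[-0.465, 0.345, -0.456, 0.001, -0.0, -0.889] dist 295mm
```

Request:
play_rows(steps=[[0,0,0,-0.15,0,0,0],[0,0,0,-0.3,0,0,0],[0,-0.05,0.03,-0.43,0,0,-0.15],[0,-0.16,0.12,-0.456,0,0,-0.35],[0,-0.27,0.2,-0.456,0,0,-0.55],[0,-0.37,0.28,-0.456,0,0,-0.75],[0,-0.465,0.345,-0.456,0,0,-0.889],[0,-0.465,0.345,-0.456,0,0,-0.889],[0,-0.465,0.345,-0.456,0,0,-0.889]])

```text
clock: 49.18
eef_pos: [0.5296, -0.1394, 0.2005]
ee_rot: [0.708, 0.707, 0.0, -0.0]
contact_force: [-0.4, 1.2, -0.9]
gripper_width: 0.0149
```

Run:
```python
from h import *
rows([(.6648,-.1625,.2,0),(.6648,-.1625,.145,0)])
```

```text
t 49.2 grasp pt [ 0.5296 -0.1394  0.2192] yaw -0.1 j [-0.47  0.41  1.37  0.    1.37 -0.47] w 0.0149 F [-0.4  1.2 -0.9]
[-0.057, 0.338, 0.048, -0.001, -0.001, -0.002] dist 138mm
[-0.057, 0.338, 0.185, -0.001, -0.001, -0.002] dist 156mm
```

Request:
play_rows(steps=[[0,-0.057,0.1,0.02,0,0,0],[0,-0.057,0.2,0.048,0,0,0],[0,-0.057,0.3,0.048,0,0,0],[0,-0.057,0.338,0.048,0,0,0],[0,-0.057,0.338,0.1,0,0,0],[0,-0.057,0.338,0.16,0,0,0],[0,-0.057,0.338,0.185,0,0,0],[0,-0.057,0.338,0.185,0,0,0],[0,-0.057,0.338,0.185,0,0,0]])

```text
clock: 50.3
eef_pos: [0.6654, -0.1626, 0.1279]
ee_rot: [0.707, 0.707, 0.0, 0.001]
contact_force: [0.5, -0.5, 0.1]
gripper_width: 0.0154
```

Run:
```python
from h import *
rows([(.6648,-.1625,.125,0)])
```

```text
t 50.3 grasp pt [ 0.6653 -0.1626  0.1466] yaw -0.0 j [-0.41  0.7   1.04  0.    1.39 -0.41] w 0.0154 F [ 0.5 -0.5  0.1]
[0.0, -0.001, 0.054, 0.002, 0.001, -0.0] dist 22mm
```

Request:
play_rows(steps=[[0,0,-0.001,0.02,0,0,0],[0,0,-0.001,0.035,0,0,0],[0,0,-0.001,0.048,0,0,0],[0,0,-0.001,0.058,0,0,0],[0,0,-0.001,0.062,0,0,0]])

```text
clock: 50.92
eef_pos: [0.6645, -0.1628, 0.1016]
ee_rot: [0.707, 0.707, -0.0, -0.0]
contact_force: [-0.2, -0.5, -1.0]
gripper_width: 0.0151
```

Request:
play_rows(steps=[[0,0,0,0.005,0,0,0],[0,0,0,0.01,0,0,0],[0,0,0,0.01,0,0,0]])

```text
clock: 51.3
eef_pos: [0.6651, -0.163, 0.0998]
ee_rot: [0.707, 0.707, 0.0, 0.001]
contact_force: [-1.3, -0.3, 8.3]
gripper_width: 0.0147
```

Home at the expected height (grasp z 0.1185 against 0.1186). Release and withdraw clear of the views.

Request:
play_rows(steps=[[0.5,0,0,-0.003,0,0,0],[0.5,0,0,-0.003,0,0,0],[0.5,0,0,-0.003,0,0,0],[0.5,0,0,-0.12,0,0,0],[0.5,0,0,-0.25,0,0,0],[0.5,0,-0.1,-0.35,0,0,0],[0.5,0,-0.25,-0.4,0,0,0],[0.5,0.2,-0.4,-0.4,0,0,0],[0.5,0.35,-0.5,-0.4,0,0,0],[0.5,0.5,-0.6,-0.4,0,0,0]])

```text
clock: 52.55
eef_pos: [0.4552, -0.0087, 0.2579]
ee_rot: [0.707, 0.707, 0.0, 0.0]
contact_force: [0.2, 0.6, -0.1]
gripper_width: 0.044
```

Request:
play_rows(steps=[[0.5,0.15,-0.1,0,0,0,0],[0.5,0.3,-0.2,0,0,0,0],[0.5,0.45,-0.25,0,0,0,0],[0.5,0.6,-0.3,0,0,0,0],[0.5,0.75,-0.3,0,0,0,0],[0.5,0.75,-0.3,0,0,0,0]])

```text
clock: 53.3
eef_pos: [0.3357, 0.2926, 0.2578]
ee_rot: [0.706, 0.709, 0.0, -0.0]
contact_force: [0.5, 0.2, -1.2]
gripper_width: 0.0442
```

Run:
```python
from h import *
rows([])
im,d=shot("top","t15"); cv2.imwrite("pics/t15.png",cv2.resize(im[130:250,220:380,::-1],(800,600),interpolation=cv2.INTER_CUBIC))
cv2.imwrite("pics/t15w.png",cv2.resize(im[120:330,150:430,::-1],(800,600)))
im2,d2=shot("scene","s15"); cv2.imwrite("pics/s15.png",cv2.resize(im2[130:250,190:350,::-1],(800,600),interpolation=cv2.INTER_CUBIC))
P=cloud("top",d)
for nm,c,zt in [("capL",(.6645,-.0527),.138),("capS",(.665,-.1625),.096)]:
    uv=proj("top",[[*c,zt]])[0]; 
    r=np.hypot(P[:,:,0]-c[0],P[:,:,1]-c[1]); m=(r<.04)&(abs(P[:,:,2]-zt)<.012); q=P[m]; 
    A=np.c_[q[:,:2]-np.array(c),np.ones(len(q))]; s=np.linalg.lstsq(A,q[:,2],rcond=None)[0]
    print(nm,"px",uv.round(1),"flange z",np.median(q[:,2]).round(4),"xy mid",np.median(q[:,:2],0).round(4),"tilt",s[:2].round(3),m.sum())
```

```text
t 53.3 grasp pt [0.3357 0.2926 0.2765] yaw 0.2 j [0.45 0.18 1.53 0.   1.43 0.45] w 0.0442 F [ 0.5  0.2 -1.2]
capL px [273.2 158.2] flange z 0.1381 xy mid [ 0.6624 -0.0498] tilt [0.027 0.012] 404
capS px [314.  163.9] flange z 0.0964 xy mid [ 0.6613 -0.1572] tilt [ 0.01  -0.019] 205
```

View pics/t15.png

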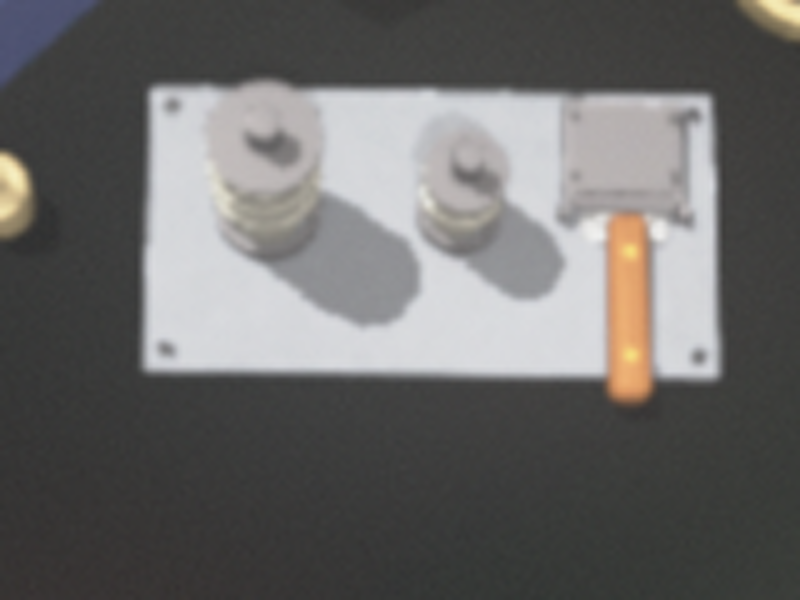

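View pics/s15.png

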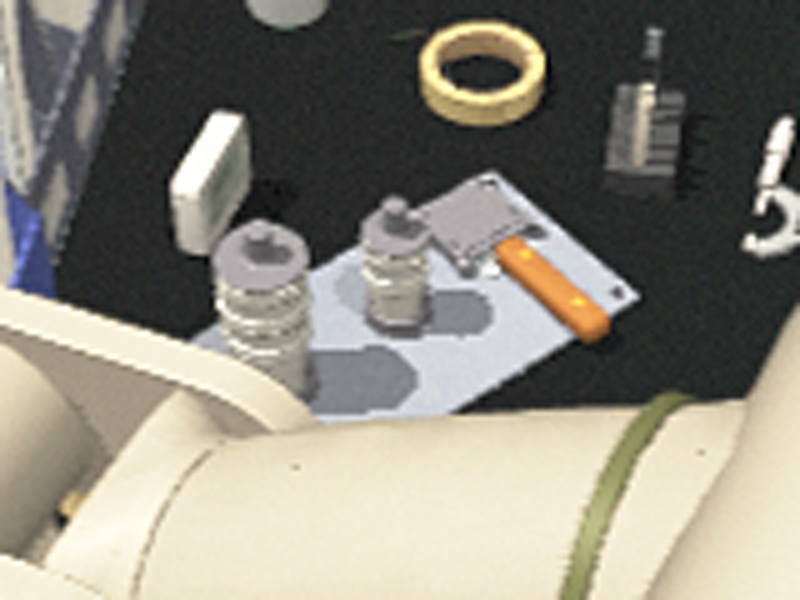

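View pics/t15w.png

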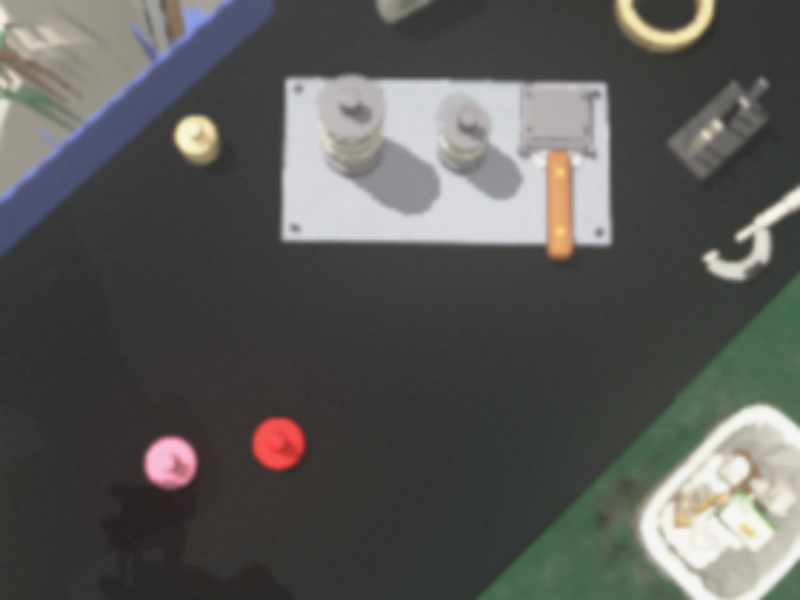

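Run:
```python
from h import *
im=np.load("pics/t15_top.npz")["im"]; hsv=masks(im)
ho=((hsv[:,:,0]<25)&(hsv[:,:,1]>100)&(hsv[:,:,2]>110)).astype(np.uint8); ho[:, :330]=0; ho[:, 365:]=0; ho[:160]=0;ho[225:]=0
q=np.argwhere(ho)[:,::-1]
for z in (.03,.024): print("handle",z,len(q),cv2.minAreaRect(onz("top",q,z)[:,:2].astype(np.float32)*1000))
im0=np.load("pics/top0.npy")
for nm,px in [("weight",(219,168)),]:
    for i in (im0,im): print(nm,ringfit(i,"top",px,.06,.019,145)[0].round(4))
d0=cv2.absdiff(im0[140:230,375:450],im[140:230,375:450]).mean(); print("block/micrometer diff",d0)
# rear handle end and slot mouth in scene view
im2,d2=shot("scene"); hs=masks(im2)
ho=((hs[:,:,0]<25)&(hs[:,:,1]>120)&(hs[:,:,2]>100)).astype(np.uint8); ho[:170]=0; ho[205:]=0; ho[:,:280]=0; ho[:,325:]=0
q=np.argwhere(ho)[:,::-1]; print("scene",len(q),cv2.minAreaRect(onz("scene",q,.027)[:,:2].astype(np.float32)*1000))
```

```text
handle 0.03 284 ((607.1490478515625, -256.0699768066406), (107.72653198242188, 25.434804916381836), 1.6367683410644531)
handle 0.024 284 ((608.6482543945312, -256.9624328613281), (108.25039672851562, 25.5584716796875), 1.6367199420928955)
weight [0.6564 0.0981]
weight [0.6563 0.098 ]
block/micrometer diff 11.176543209876543
scene 173 ((605.5665283203125, -251.2312774658203), (114.02447509765625, 27.757774353027344), 0.5446599125862122)
```

Run:
```python
from h import *
a=np.load("pics/top0.npy");b=np.load("pics/t15_top.npz")["im"]
g=lambda i:cv2.GaussianBlur(cv2.cvtColor(i,cv2.COLOR_RGB2GRAY),(0,0),1.5)
for nm,(x,y,w,h) in dict(block=(380,144,42,42),micro=(398,180,42,42),weight=(205,155,28,28)).items():
    r=cv2.matchTemplate(g(b)[y-6:y+h+6,x-6:x+w+6],g(a)[y:y+h,x:x+w],cv2.TM_CCOEFF_NORMED); print(nm,r.max().round(3),np.array(np.unravel_index(r.argmax(),r.shape))-6)
print(readout.read_state()["clock"])
```

```text
block 1.0 [0 0]
micro 1.0 [0 0]
weight 1.0 [0 0]
53.45
```

Run:
```python
from bench import ctrl
print(ctrl.finish_job())
```

```text
the job is handed in; nothing more can be done
None
```

The kit is put away on its caddy and I handed the job in at about 53 s of the 210 s allowed. No verdict was reported, and I saw no knock during the run.

**What I did**
- **Scraper:** slid in blade first until it stopped against the slot's end at about 14 N, then left with its handle on the plate.
- **Cups:** three large cups nested in the large seat and two small cups in the small seat. Each one bottomed out at the expected height when pressed down.
- **Caps:** each stack closed with the grey cap of its size. The pink and red look-alikes were left alone.

**Last checks**
- **Cap heights:** the flange tops measured 138.1 mm (expected 138) on the large stack and 96.4 mm (expected 96) on the small one.
- **Cap tilt:** a plane fit to the depth readings gave about 0.03 rad on the large cap and 0.02 rad on the small one, within the limit.
- **Scraper:** its handle lies 1 to 2 degrees off straight. The blade edge came out at x ≈ 0.725 m, against 0.7265 to 0.729 m estimated for the slot's end in the images, so 1.5 to 4 mm short and inside the 8 mm limit.
- **Left alone:** the weight, block of test bars and micrometer show no shift in the top view.

**Disagreements**
- Camera and robot positions differed by about 1 to 2 mm sideways at the seats.
- The scene camera put the scraper handle about 5 mm to the side of the top camera's reading. I trusted the top view and the contact instead.
- A plain pixel difference over the block and micrometer came out high (about 11 grey levels). Matching each item's picture against the first image showed no movement, so I put that down to changed shadows.

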